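Load the engraving fixture with stamp blanks felt out of a half-opening case

ROBOT

A 7-joint arm with a two-finger parallel gripper is mounted at the origin on the work surface. World frame = base frame: x ahead of the robot, y to its left, z up, the work surface at z = 0. Lengths are in m, angles in degrees, forces in N, time in s.
With the tool pointing down it reaches from about 0.425 to 0.875 m from the base axis. Payload 8.4 kg.
Tool frame: the origin (TCP) lies midway between the tips of the shut fingers; the grasp point (between the pads) lies arm.tcp_to_grasp behind it (arm.tcp_to_grasp is the distance from the TCP to the grasp point, in m); z points along the fingers, y is the line along which they close (so a half turn about z gives the same grasp; the last joint's range is limited). The gripper opens to 87 mm and grips with 3 to 60 N. Pads are 19 mm wide; open, the fingers measure 117 mm over their backs; the gripper's body (75 mm by 190 mm) begins 51 mm behind the grasp point.
Start: joints at [-74.553, 19.091, 2.286, 83.961, -0.768, 76.965, -3.352], TCP at [0.234, 0.606, 0.187] pointing down, gripper open.
Joint ranges: [-147.57, 147.57], [-21.85, 119.76], [-74.77, 79.35], [14.55, 137.4], [-85.83, 265.84], [4.83, 119.75], [-152.11, 152.11]. Speed limits (degrees/s): [127.2, 127.2, 159.86, 159.86, 180, 180, 180].

INTERFACE

Orientations are given as a 3x3 rotation matrix whose columns are the frame's x, y, z axes.
In Python, from workcell import arm, vision gives the robot as it stands.
- The arm moves only by the tool jog_arm, never from a script. Its argument "series" is text: rows parted by semicolons, each of 7 numbers parted by spaces: the closure, from 0 (fully open) to 1 (shut), then the shift along the tool's x, y, z in units of 40 mm (1.0 is 40 mm), then the turn, a rotation vector about the tool's x, y, z in rad. A call has 1 to 12 rows; each row shifts and turns the commanded pose from where the row before left it, along the tool's axes as they then stand; what a row does not reach is not made up. A row lasts 1/12 s, in which the tool goes at most 41.7 mm and 7.16 degrees, less where a joint would pass 70% of its speed; a pose out of reach is approached as far as the arm can. A call is refused whole if a number of a shift passes 1 or a number of a turn 0.125, either way. A call with a gripper value outside its range is refused whole. The fingers move at their own pace and stop on an object; "squeeze" is the grip in N (left out, the last holds). Time passes only in rows, so rows that do not move let the fingers close. It gives the time, the measured TCP pose, the force, the opening and the grip force at its end, in the units of the state.
- arm.state(): the state, without advancing time (a new reading comes with each control period).
- vision.grab_frame(name): name is "scene" or "top" or "wrist"; returns a dict with "pixels" (384x512x3 uint8, red, green, blue), "range_z" (384x512 float32, m along the optical axis (not along the pixel's ray), 0 where there is no reading), "fx", "fy", "cx", "cy" (pixels), "eye" and "rotation" of the camera in the world. Camera axes: x right, y down, z forward; pixel columns grow to the right and rows downward; lengths in m; the calibration is good to about 2 mm. A picture is of the moment at which its call begins.
- arm.finish_job(): hands the job in; it is judged then, once.
The state is a dict: "t": time; "joint_positions": joint angles; "joint_velocities": joint speeds; "joint_torque": joint torques, N m; "ee_pos": TCP position; "orientation": TCP orientation; "contact_force": force on the tool from outside, world axes, zero at the start; "ft_torque": the same for the moment, N m; "opening": finger opening in m; "grasp_force": force on a finger pad.
Only numpy, scipy, OpenCV 4.12 (cv2) and the standard library are available. Lean on these libraries where they do the work, as an engineer would, in place of code of your own. Each camera call takes 0.05 s, during which the arm holds its last target. There are 200 camera calls.

TASK

Open the wooden case by its brass handle and feel inside for the stamp blanks: the lid goes only half-way up, so they can hardly be seen. Lay every blank you find in the engraving fixture, one to a channel, fully down between the lips and not sticking out at the ends. Then put both pins of the red-handled spanner in the two holes of the brass clamp ring and turn the ring clockwise to its stop, set the spanner back in its cradle as it was, and leave the case shut, with the other things on the bench left where they are.

Things in the scene. Friction and masses are not known exactly. Their poses are not given: they have to be found in the camera images.
- case: wooden case with brass corners, fixed, outside 294 (x) x 304 (y) x 50 mm tall without lid, walls 10 mm thick, floor 8 mm. Origin: centre of its underside; x from the handle side (nearest the robot) to the hinge side, z up. Inside, three lanes along x, 44 mm wide, are sunk 6 mm between raised flats: 32 mm wide between lanes, 44 mm at the side walls, and all of the floor before the lanes
- case_floor (a point): middle of the floor of the middle lane, 90 mm towards the hinge from the case's centre, 8 mm over the bench; axes are the case's. Lanes are at y = -76, 0, +76 mm from here, from x = -53 to +47 mm. Each blank starts in a lane of its own, lengthways, within 8 mm of x = 0 and 5 mm of the lane's middle, within 0.1 rad; a knock may shift or roll it there
- lid_handle (a point): middle of the round brass handle bar of the case's lid, 12 mm thick, 110 mm long along the case's y, on two posts 36 mm above the lid's top and 26 mm in from its front edge; with the lid shut it is 98 mm over the bench, and it may be pinched across from above. Lid: 296 mm deep from the hinge, 304 wide, 12 mm thick
- lid_hinge (a point): middle of the lid's hinge line, along the case's y, at the far rim 50 mm over the bench. With the lid shut the handle bar's centre is 270 mm from it towards the robot and 48 mm above it, and goes round it
- lid (a joint): lid angle, rad: 0 shut, 1.0 fully open (its stop: half-way up, the lid then still hides almost all of the lanes from above and from the far side). Stiff hinge: it stays where it is left; about 4 to 8 N at the handle to move
- blank0_mid (a point): stamp blank 0: square wooden bar with brass ends, 64 mm long (x), 34 x 34 mm in section, 0.2 to 0.45 kg; this point is its centre, x along its length; its four long sides are alike and any may lie up. Starts out of sight in one of the three lanes of the case; absent in some starts
- blank1_mid (a point): stamp blank 1: square wooden bar with brass ends, 64 mm long (x), 34 x 34 mm in section, 0.2 to 0.45 kg; this point is its centre, x along its length; its four long sides are alike and any may lie up. Starts out of sight in one of the three lanes of the case; absent in some starts
- blank2_mid (a point): stamp blank 2: square wooden bar with brass ends, 64 mm long (x), 34 x 34 mm in section, 0.2 to 0.45 kg; this point is its centre, x along its length; its four long sides are alike and any may lie up. Starts out of sight in one of the three lanes of the case; absent in some starts
- channel0 (a point): channel 0 of the engraving fixture (0 left, 1 middle, 2 right, 72 mm apart): middle of its floor, 20 mm over the bench; x along the channel, 74 mm long and open at both ends, away from the robot; 39 mm wide between two lips 6 mm high and 5 mm thick. A blank well laid has its centre 17 mm above this point
- channel1 (a point): channel 1 of the engraving fixture (0 left, 1 middle, 2 right, 72 mm apart): middle of its floor, 20 mm over the bench; x along the channel, 74 mm long and open at both ends, away from the robot; 39 mm wide between two lips 6 mm high and 5 mm thick. A blank well laid has its centre 17 mm above this point
- channel2 (a point): channel 2 of the engraving fixture (0 left, 1 middle, 2 right, 72 mm apart): middle of its floor, 20 mm over the bench; x along the channel, 74 mm long and open at both ends, away from the robot; 39 mm wide between two lips 6 mm high and 5 mm thick. A blank well laid has its centre 17 mm above this point
- ring_top (a point): centre of the top face of the brass clamp ring, 76 mm across, 40 mm over the bench, before the channels, nearer the robot, on the same fixed black steel plate (202 x 216 x 20 mm). Two square holes 13 mm wide and 14 mm deep lie at x = -27 and +27 mm of this frame, which turns with the ring; z up
- clamp (a joint): turn of the clamp ring, rad: grows clockwise seen from above; starts between 0 and 0.25 and its stop is at 1.2. About 0.2 N m of friction; it stays where it is left
- spanner_grip (a point): pin spanner: middle of its upright red grip, 40 (x) x 20 (y) x 50 mm tall, to be pinched across y. Below it a steel crossbar 80 (x) x 26 x 12 mm, and under that two pins 8 mm thick and 12 mm long at x = -27 and +27 mm. This point is 52 mm above the pin tips, 25 mm below the grip's top. 0.22 kg. The two ends are alike
- spanner_foot (a point): the spanner's point midway between the tips of the two pins; x along the crossbar, z up. Fully engaged it is 12 mm below ring_top
- cradle_seat (a point): wooden cradle 120 (x) x 70 x 22 mm tall, fixed, with a slot 18 mm wide along x: this is where spanner_foot rests (10 mm over the bench) when the crossbar lies on the cradle's rails with the pins hanging in the slot
- mug: blue mug 80 mm wide, 90 tall; leave alone
- hammer: hammer lying down; leave alone
- pen: blue pen 150 mm long, lying between case and fixture; leave alone
- tape: yellow tape roll 90 mm wide, 25 tall; leave alone
- glue: white glue bottle 56 mm wide, 140 tall; leave alone
- spec_case: blue spectacle case 60 x 150 x 35 mm; leave alone
- driver: screwdriver lying before the fixture; leave alone
Not all that is in view belongs to the job. Leave any black, blue or green look-alike of the part that bears spanner_grip alone.

How it is judged:
By the outcome, as a careful person would: the job done as asked, in the order asked, and still so for the second after the job is handed in, with the robot touching nothing.
Of blank0, blank1, blank2 only 1 to 3 are there at a start; the rules pass over those that are not, and their reading is None.
At some moment in a run one of blank0, blank1, blank2 may be knocked a few centimetres aside while the robot is not near it.
It also fails if it takes over 210 s, if anything falls off the work surface, if the arm or the gripper's body presses on something with over 40 N, if the wrist force passes 120 N, or if a joint passes its speed limit or range.

## Working session

There is one attempt and no reset: what is moved stays moved. The work goes in short steps, Python scripts to look and compute and a tool call to move; the robot and the scene stay as the last step left them, time stands still between calls to the robot, and variables do not carry over. Pictures are saved under pics/ and viewed, at most 14 in all, crops included, and the job is handed in when it is done.

Besides the shell and the picture viewer there is one more tool, called after "Request:" as name(argument=value, ...) on one line, values as JSON. jog_arm: Moves the arm, as the interface text tells. Its arguments: {"type":"object","properties":{"series":{"type":"string"},"squeeze":{"type":"number"}},"required":["series"]}

```bash
mkdir -p pics; ls
python3 - <<'E'
from workcell import arm, vision
import cv2,numpy as np,pickle
s=arm.state(); print(s, arm.tcp_to_grasp)
fs={}
for n in ("scene","top"):
    f=vision.grab_frame(n); fs[n]=f
    print(n,f["fx"],f["fy"],f["cx"],f["cy"],f["eye"],np.round(f["rotation"],3).tolist())
pickle.dump(fs,open("f0.pkl","wb"))
for n in fs: cv2.imwrite(f"pics/{n}0.png",cv2.resize(fs[n]["pixels"][:,:,::-1],(800,600),interpolation=cv2.INTER_CUBIC))
E
```

```text
pics
{'t': 0.0, 'joint_positions': array([-74.55309194,  19.13135666,   2.28376488,  84.01249531,
        -0.76782451,  76.96417353,  -3.35111339]), 'joint_velocities': array([ 0.03380365,  0.06620629,  0.05257175, -0.00975226,  0.00843997,
        0.016818  , -0.08189032]), 'joint_torque': array([-1.34277475e-04, -6.56378531e+01,  1.33502908e+00, -4.03781247e+01,
       -5.97457588e-02,  4.49923589e-02,  1.63151549e-04]), 'ee_pos': array([0.2341532 , 0.60578943, 0.18575138]), 'orientation': array([[-9.32763753e-01,  3.60487925e-01, -4.85579176e-04],
       [ 3.60488238e-01,  9.32762480e-01, -1.54507291e-03],
       [-1.04050094e-04, -1.61623359e-03, -9.99998688e-01]]), 'contact_force': array([-0.02736386,  0.03570774,  0.01184088]), 'ft_torque': array([-0.02297153, -0.00814903,  0.01812216]), 'grasp_force': 0.0, 'opening': 0.08706083996652614} 0.0187
scene 388.60108295544705 388.60108295544705 254.47531361663613 192.68265189990026 [ 0.9451729 -0.4895008  0.9140567] [[0.72, 0.568, -0.4], [0.694, -0.575, 0.433], [0.016, -0.589, -0.808]]
top 400.7906508686998 400.7906508686998 251.39720181847613 187.81190711988953 [ 0.34055149 -0.0296969   1.40168304] [[-0.009, -0.989, 0.147], [-1.0, 0.01, 0.004], [-0.005, -0.147, -0.989]]
```

View pics/top0.png

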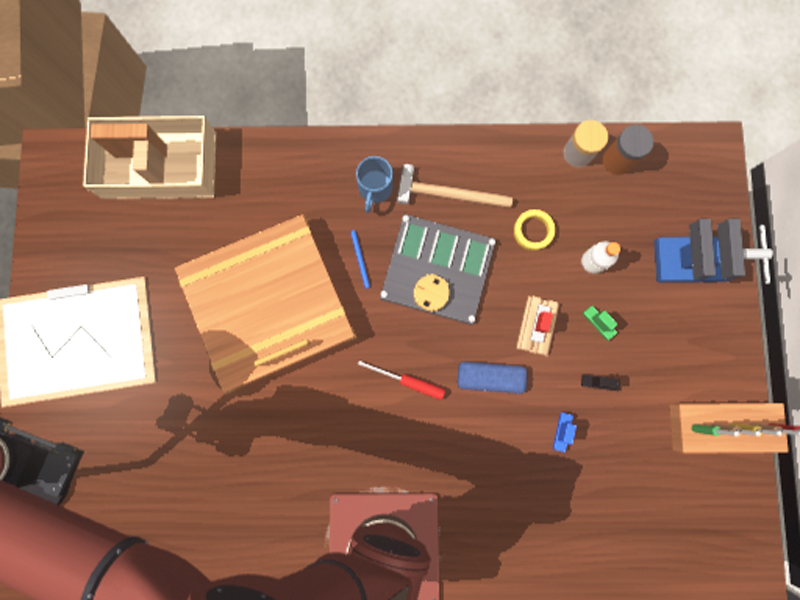

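View pics/scene0.png

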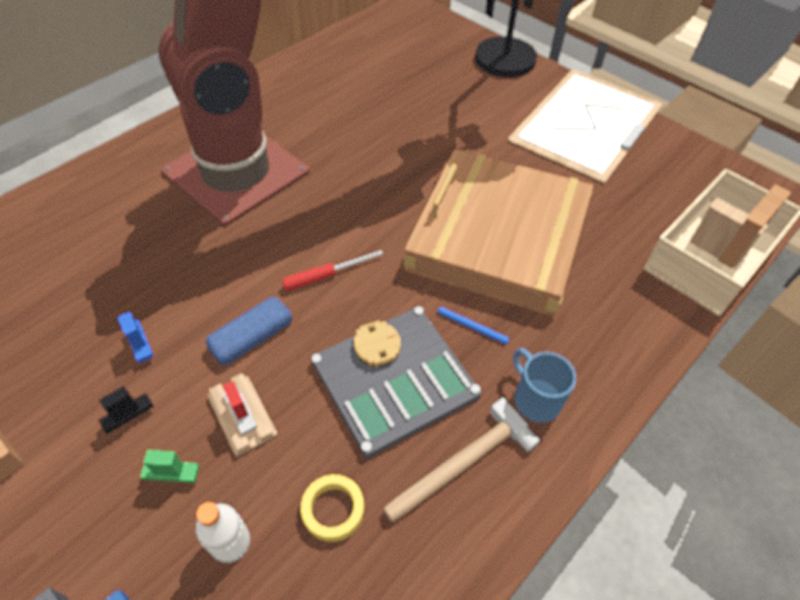

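Top view (800×600 px): case with its lid at (265,300) and brass handle bar at (285,353); fixture at (440,268) with green channels and ring at (432,292). Candidates for the spanner are red at (543,322) in the wooden cradle, green (602,322), black (602,381) and blue (565,432). The red screwdriver at (425,386) is not a spanner. The one in the cradle is red, so it fits; I'll confirm it in a crop.

```bash
cat > h.py <<'E'
import numpy as np,cv2,pickle
def cloud(f):
    v,u=np.mgrid[:384,:512]; z=f["range_z"]
    p=np.stack([(u-f["cx"])/f["fx"]*z,(v-f["cy"])/f["fy"]*z,z],-1)
    return p@np.array(f["rotation"]).T+np.array(f["eye"])
def onplane(f,uv,h):
    uv=np.atleast_2d(uv).astype(float)
    d=np.c_[(uv[:,0]-f["cx"])/f["fx"],(uv[:,1]-f["cy"])/f["fy"],np.ones(len(uv))]@np.array(f["rotation"]).T
    e=np.array(f["eye"]); return e+d*((h-e[2])/d[:,2])[:,None]
def blobs(m,amin=8):
    n,l,s,c=cv2.connectedComponentsWithStats(m.astype(np.uint8))
    return [(l==i,s[i,4],c[i]) for i in range(1,n) if s[i,4]>=amin]
def rect(P): # min area rect of xy in mm
    r=cv2.minAreaRect((P[:,:2]*1000).astype(np.float32)); return np.round(r[0],1),np.round(r[1],1),round(r[2],1)
E
python3 - <<'E'
from h import *
fs=pickle.load(open("f0.pkl","rb"))
for n,f in fs.items():
    P=cloud(f); X,Y,Z=P[...,0],P[...,1],P[...,2]
    hsv=cv2.cvtColor(f["pixels"],cv2.COLOR_RGB2HSV); H,S,V=hsv[...,0],hsv[...,1],hsv[...,2]
    print("==",n)
    box=lambda x0,x1,y0,y1:(X>x0)&(X<x1)&(Y>y0)&(Y<y1)
    # lid top
    inb=box(.3,.85,.05,.6)
    for name,m in (("lid",inb&(Z>.055)&(Z<.07)),("handle",inb&(Z>.092)&(Z<.115)),("plate",box(.4,.85,-.3,.1)&(Z>.012)&(Z<.05)&(S<90)&(V<140)),
        ("ring",box(.4,.85,-.3,.1)&(Z>.034)&(Z<.048)&(H>15)&(H<32)&(S>80)),("cradle",box(.4,.75,-.45,-.2)&(Z>.015)&(Z<.03)),
        ("red",box(.4,.75,-.45,-.2)&((H<6)|(H>174))&(S>150)&(Z>.06)),("lips",box(.4,.85,-.3,.1)&(V>150)&(S<50)&(Z>.005)&(Z<.04)),
        ("green",box(.4,.85,-.3,.1)&(H>55)&(H<95)&(S>60)&(Z<.05)),("bar",box(.4,.75,-.45,-.2)&(S<60)&(V>110)&(Z>.025))):
        for b,a,c in blobs(m,12):
            Q=P[b]; print(name,a,np.round(c,1),rect(Q),"z",np.round(np.median(Q[:,2]),4),"mean",np.round(Q[:,:2].mean(0)*1000,1))
    if n=="top":
        im=f["pixels"][:,:,::-1]
        a=cv2.resize(im[130:215,235:320],(400,400),interpolation=cv2.INTER_CUBIC); b=cv2.resize(im[180:265,325:410],(400,400),interpolation=cv2.INTER_CUBIC)
        cv2.imwrite("pics/crop0.png",np.hstack([a,b]))
E
```

```text
== scene
lid 7131 [322.4 142.4] (array([525.6, 257.5]), array([296.9, 308.8]), 22.8) z 0.0648 mean [538.3 245.1]
lid 38 [439.  138.8] (array([783.4, 509.1]), array([169.4,   1.1]), 89.9) z 0.0628 mean [783.6 508. ]
lid 59 [453.2 146.7] (array([829.6, 506.8]), array([40.2,  8.1]), 0.7) z 0.0638 mean [830.1 506.9]
lid 99 [429.2 164.8] (array([814. , 391.5]), array([ 6. , 70.8]), 89.0) z 0.0626 mean [814.2 392.1]
lid 30 [357.6 235.9] (array([802.9,  52.6]), array([26.6,  4.6]), 0.4) z 0.0625 mean [802.8  51.7]
handle 121 [283.8 119.3] (array([415.1, 207.9]), array([ 11.6, 121. ]), 23.6) z 0.1056 mean [418.5 201.8]
handle 181 [460.6 134.9] (array([829.6, 519.9]), array([32.6, 41.4]), 88.2) z 0.1113 mean [829.2 514.1]
handle 19 [438.8 135.1] (array([781.7, 484.8]), array([51. ,  4.6]), 89.0) z 0.0942 mean [781.5 484. ]
handle 23 [427.3 147.8] (array([782.7, 418. ]), array([ 8.4, 57.8]), 7.7) z 0.093 mean [782.7 414.9]
plate 188 [262.8 206.4] (array([563.9, -29.3]), array([87.6, 51.4]), 1.3) z 0.0222 mean [553.2 -29.6]
plate 1711 [239.5 251. ] (array([ 604.5, -125.4]), array([214.6, 201.9]
[... 5215 characters left out ...]
 628.7, -231. ]), array([14.8, 90.6]), 67.2) z 0.0224 mean [ 631.4 -232.5]
lips 18 [245.3 188. ] (array([545.6,  -3.7]), array([10.6, 15.2]), 89.9) z 0.0225 mean [545.4  -3.1]
lips 20 [301.4 203.4] (array([ 490.1, -196.5]), array([15.6, 12.5]), 25.5) z 0.0225 mean [ 489.9 -196.4]
green 193 [263.6 153.9] (array([667.7, -68.8]), array([34.1, 73.3]), 74.0) z 0.0199 mean [666.8 -68.5]
green 197 [283.4 159.2] (array([ 647. , -137.9]), array([34.6, 73.9]), 72.9) z 0.021 mean [ 646.8 -137.7]
green 195 [303.2 164.5] (array([ 627.4, -207.1]), array([34.2, 71.9]), 73.6) z 0.0203 mean [ 627.1 -207. ]
bar 96 [344.7 207.6] (array([ 476.3, -345.6]), array([26.2, 80.9]), 75.6) z 0.0338 mean [ 472.5 -342.7]
```

View pics/crop0.png

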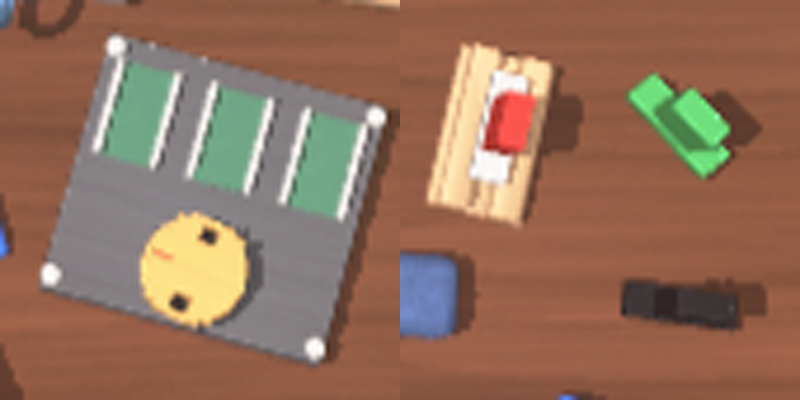

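The crop confirms that the red-gripped spanner is the one in the cradle (crop px 510,122). The green and black ones nearby are look-alikes. The ring holes are at crop px (208,236) and (180,302).

```bash
cat >> h.py <<'E'
from scipy.spatial.transform import Rotation as R
CASE=np.radians(23.0); CH=np.radians(-16.5); G=0.0187
def ori(yaw,tilt=0,flip=False):
    """tool with y along horizontal heading yaw+90deg (x = heading yaw if tilt), z down tilted forward along heading yaw"""
    f=np.array([np.cos(yaw),np.sin(yaw),0]); l=np.array([-np.sin(yaw),np.cos(yaw),0]); u=np.array([0,0,1.])
    z=np.sin(tilt)*f-np.cos(tilt)*u
    y=l if not flip else -l
    return np.c_[np.cross(y,z),y,z]
def plan(grasp,M,state=None,tcp=False):
    from workcell import arm
    s=arm.state(); p=np.array(s["ee_pos"]); C=np.array(s["orientation"])
    t=np.array(grasp,float) if tcp else np.array(grasp)+G*M[:,2]
    rv=R.from_matrix(C.T@M).as_rotvec()
    print("t",round(s["t"],2),"tcp",np.round(p*1000,1),"F",np.round(s["contact_force"],1),"open",round(s["opening"]*1000,1),"gf",round(s["grasp_force"],1),"j",np.round(s["joint_positions"],0))
    print(" rot",np.round(rv,3),"shift pre-rot",np.round(C.T@(t-p)/.04,3),"post-rot",np.round(M.T@(t-p)/.04,3))
E
python3 - <<'E'
from h import *
f=pickle.load(open("f0.pkl","rb"))["top"]
h=onplane(f,[[279.2,180.15],[273.25,194.2]],.040); print(np.round(h*1000,1),h.mean(0), np.degrees(np.arctan2(*(h[0]-h[1])[1::-1])),np.linalg.norm(h[0]-h[1]))
# handle: tool y along case x -> yaw = CASE-90 heading gives y=l at CASE
M=ori(CASE-np.pi/2)
print(np.round(M,2)); plan([.4152,.2084,.160],M)
E
```

```text
[[ 569.  -120.3   40. ]
 [ 520.4  -98.9   40. ]] [ 0.54468886 -0.10959663  0.04      ] -23.68794856622419 0.053061523740619114
[[-0.39  0.92  0.  ]
 [ 0.92  0.39 -0.  ]
 [-0.    0.   -1.  ]]
t 0.1 tcp [234.1 605.8 185.8] F [-0.2 -0.1  1. ] open 86.9 gf 0.0 j [-75.  19.   2.  84.  -1.  77.  -3.]
 rot [-0.001  0.001  0.801] shift pre-rot [-7.804 -7.635  1.126] post-rot [-10.915   0.284   1.114]
```

Request:
jog_arm(series="0 0 0 0 0 0 0.115; 0 0 0 0 0 0 0.115; 0 0 0 0 0 0 0.115; 0 0 0 0 0 0 0.115; 0 0 0 0 0 0 0.115; 0 0 0 0 0 0 0.113; 0 0 0 0 0 0 0.113", squeeze=25)

```text
t: 0.68
ee_pos: [0.2342, 0.606, 0.1861]
orientation: [[-0.385, 0.923, -0.0], [0.923, 0.385, -0.001], [-0.001, -0.001, -1.0]]
contact_force: [0.9, -0.4, -0.3]
opening: 0.0873
grasp_force: 0.0
```

Request:
jog_arm(series="0 -0.91 0.02 0.05 0 0 0; 0 -0.91 0.02 0.05 0 0 0; 0 -0.91 0.02 0.05 0 0 0; 0 -0.91 0.02 0.05 0 0 0; 0 -0.91 0.02 0.05 0 0 0; 0 -0.91 0.02 0.05 0 0 0; 0 -0.91 0.02 0.05 0 0 0; 0 -0.91 0.02 0.05 0 0 0; 0 -0.91 0.02 0.05 0 0 0; 0 -0.91 0.02 0.05 0 0 0; 0 -0.91 0.02 0.05 0 0 0; 0 -0.91 0.02 0.05 0 0 0")

```text
t: 1.68
ee_pos: [0.4138, 0.206, 0.1624]
orientation: [[-0.39, 0.921, -0.0], [0.921, 0.39, 0.0], [0.0, -0.0, -1.0]]
contact_force: [2.0, 0.2, -0.6]
opening: 0.0869
grasp_force: 0.0
```

Run:
```python
from h import *
plan([.4152,.2084,.098],ori(CASE-np.pi/2))
```

```text
t 1.68 tcp [413.8 206.  162.4] F [ 2.   0.2 -0.6] open 86.9 gf 0.0 j [-58.  -3.  25. 112.   2.  71. -10.]
 rot [-0. -0. -0.] shift pre-rot [0.041 0.055 2.078] post-rot [0.041 0.055 2.078]
```

Request:
jog_arm(series="0 0.02 0.03 0.5 0 0 0; 0 0.02 0.025 0.5 0 0 0; 0 0 0 0.5 0 0 0; 0 0 0 0.4 0 0 0; 0 0 0 0.15 0 0 0; 1 0 0 0 0 0 0; 1 0 0 0 0 0 0; 1 0 0 0 0 0 0; 1 0 0 0 0 0 0; 1 0 0 0 0 0 0; 1 0 0 0 0 0 0; 1 0 0 0 0 0 0", squeeze=25)

```text
t: 2.68
ee_pos: [0.4152, 0.2103, 0.081]
orientation: [[-0.39, 0.921, 0.0], [0.921, 0.39, 0.0], [0.0, 0.0, -1.0]]
contact_force: [-0.8, -0.3, 0.5]
opening: 0.0482
grasp_force: 0.0
```

Request:
jog_arm(series="1 0 0 0 0 0 0; 1 0 0 0 0 0 0; 1 0 0 0 0 0 0")

```text
t: 2.93
ee_pos: [0.415, 0.2102, 0.0807]
orientation: [[-0.39, 0.921, -0.0], [0.921, 0.39, -0.0], [-0.0, -0.0, -1.0]]
contact_force: [-0.1, -0.8, -0.5]
opening: 0.0282
grasp_force: 0.0
```

Run:
```python
from h import *
from workcell import arm
plan([.4152,.2084,.098],ori(CASE-np.pi/2))
# arc: increments in tool frame (y=case x, z=down), units, lid 0..1.0 in 24 steps
r=np.hypot(270,48);a0=np.arctan2(48,270);th=np.linspace(0,1.0,25)
X=-r*np.cos(a0+th);Zz=r*np.sin(a0+th)
for i in range(24): print("0 %.2f %.2f"%((X[i+1]-X[i])/40,-(Zz[i+1]-Zz[i])/40),end="; ")
print(X[-1]-X[0],Zz[-1]-Zz[0])
```

```text
t 2.93 tcp [415.  210.2  80.7] F [-0.1 -0.8 -0.5] open 28.2 gf 0.0 j [-58.   2.  26. 117.  -1.  61.  -8.]
 rot [-0.  0. -0.] shift pre-rot [-0.043 -0.014  0.034] post-rot [-0.043 -0.014  0.034]
0 0.06 -0.28; 0 0.07 -0.28; 0 0.08 -0.27; 0 0.09 -0.27; 0 0.10 -0.27; 0 0.11 -0.26; 0 0.12 -0.26; 0 0.13 -0.25; 0 0.14 -0.25; 0 0.15 -0.24; 0 0.16 -0.23; 0 0.17 -0.23; 0 0.18 -0.22; 0 0.19 -0.21; 0 0.20 -0.20; 0 0.21 -0.19; 0 0.22 -0.19; 0 0.22 -0.18; 0 0.23 -0.17; 0 0.24 -0.16; 0 0.24 -0.15; 0 0.25 -0.14; 0 0.26 -0.13; 0 0.26 -0.12; 164.50898468638132 205.13167657980276
```

Request:
jog_arm(series="1 0 0 0 0 0 0; 1 0 0 0 0 0 0; 1 0 0 0 0 0 0; 1 0 0 0 0 0 0; 1 0 0 0 0 0 0; 1 0 0 0 0 0 0")

```text
t: 3.43
ee_pos: [0.4151, 0.2102, 0.0807]
orientation: [[-0.39, 0.921, -0.0], [0.921, 0.39, -0.0], [-0.0, -0.0, -1.0]]
contact_force: [-0.1, -0.8, -0.8]
opening: 0.0006
grasp_force: 0.0
```

Request:
jog_arm(series="1 0 0.06 -0.28 0 0 0; 1 0 0.07 -0.28 0 0 0; 1 0 0.08 -0.27 0 0 0; 1 0 0.09 -0.27 0 0 0; 1 0 0 0 0 0 0")

```text
t: 3.85
ee_pos: [0.428, 0.216, 0.1273]
orientation: [[-0.39, 0.921, 0.003], [0.921, 0.39, 0.002], [0.001, 0.004, -1.0]]
contact_force: [-0.8, -0.3, 0.5]
opening: 0.0005
grasp_force: 0.0
```

Run:
```python
from h import *
from workcell import arm,vision
fs={n:vision.grab_frame(n) for n in ("scene","wrist")}
pickle.dump(fs,open("f1.pkl","wb"))
a=fs["scene"]["pixels"][40:240,180:440,::-1]; b=fs["wrist"]["pixels"][:,:,::-1]
cv2.imwrite("pics/h1.png",np.hstack([cv2.resize(a,(400,308)),cv2.resize(b,(400,308))]))
print(fs["wrist"]["eye"],np.round(fs["wrist"]["rotation"],2).tolist())
```

```text
[0.40048637 0.2755888  0.32277929] [[0.92, 0.38, 0.1], [0.39, -0.89, -0.22], [0.0, 0.24, -0.97]]
```

View pics/h1.png

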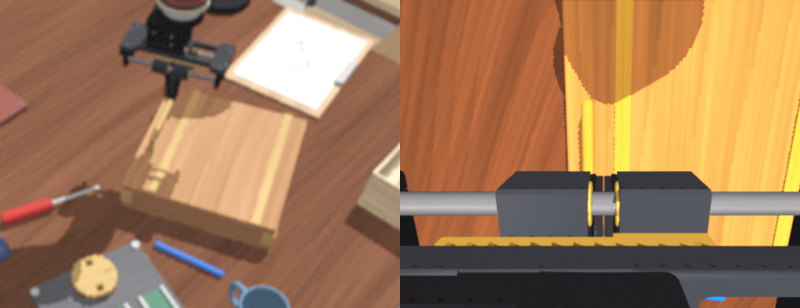

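The scene half of the picture (left) shows the gripper shut above the lid, with the lid still closed. The wrist half shows the bar at px (588,100–170), running under the shut fingers at (600,215). I'll measure the bar in the wrist depth image.

Run:
```python
from h import *
fs=pickle.load(open("f1.pkl","rb"))
for n in fs:
    f=fs[n];P=cloud(f);X,Y,Z=[P[...,i] for i in range(3)]
    hsv=cv2.cvtColor(f["pixels"],cv2.COLOR_RGB2HSV); H,S,V=[hsv[...,i] for i in range(3)]
    m=(X>.3)&(X<.5)&(Y>.1)&(Y<.32)&(Z>.085)&(Z<.125)&(S>60)
    for b,a,c in blobs(m,25): print(n,a,np.round(c),rect(P[b]),np.round(np.percentile(P[b][:,2],[5,50,95])*1000,1),f["pixels"][b].mean(0).round())
    m=(X>.38)&(X<.47)&(Y>.17)&(Y<.25)&(Z>.115)&(Z<.17)&(V<110)
    for b,a,c in blobs(m,25): print(n,"dark",a,np.round(c),rect(P[b]),np.round(np.percentile(P[b][:,2],[1,50,95])*1000,1))
    m=(X>.3)&(X<.8)&(Y>.0)&(Y<.5)&(Z>.055)&(Z<.072)
    for b,a,c in blobs(m,400): print(n,"lid",a,rect(P[b]),np.round(np.percentile(P[b][:,2],[1,50,95])*1000,1))
```

```text
scene 124 [284. 119.] (array([414.9, 209.6]), array([ 11. , 120.6]), 22.8) [ 92.6 104.7 108.2] [208. 173. 118.]
scene lid 7089 (array([525.8, 256.8]), array([296.5, 307.9]), 23.0) [58.7 64.8 67.8]
wrist 1461 [241. 169.] (array([403.4, 232.8]), array([12. , 68.6]), 22.8) [ 98.3 101.6 103.3] [251. 220.  78.]
wrist dark 76 [251. 221.] (array([417.8, 222.5]), array([7.8, 1.8]), 5.2) [161.8 166.5 169.4]
wrist dark 75 [269. 221.] (array([427. , 226.3]), array([8.3, 2. ]), 42.9) [161.7 165.9 168.7]
wrist lid 65642 (array([491.6, 299.5]), array([266.9, 193.7]), 23.0) [58.8 60.5 62.4]
wrist lid 3909 (array([625.2, 198.1]), array([100.7,  41.3]), 23.9) [58.7 60.3 62.4]
```

Run:
```python
from h import *
fs=pickle.load(open("f1.pkl","rb"))
def proj(f,p):
    q=(np.array(p)-f["eye"])@np.array(f["rotation"]); return [f["fx"]*q[0]/q[2]+f["cx"],f["fy"]*q[1]/q[2]+f["cy"]]
for n in fs: print(n,[np.round(proj(fs[n],p)) for p in ([.428,.216,.1273],[.428,.216,.18],[.415,.2084,.104])])
f=fs["scene"];P=cloud(f);V=f["pixels"].max(-1)
m=(V<95)&(P[...,2]>.09)&(P[...,2]<.25)&(P[...,0]>.3)&(P[...,0]<.5)
for b,a,c in blobs(m,20): print(a,np.round(c),rect(P[b]),np.round(np.percentile(P[b][:,2],[1,50,99])*1000))
im=f["pixels"][60:150,240:340,::-1]; cv2.imwrite("pics/h2.png",cv2.resize(im,(600,540),interpolation=cv2.INTER_NEAREST))
```

```text
scene [array([290., 113.]), array([292.,  99.]), array([284., 118.])]
wrist [array([263., 215.]), array([264., 249.]), array([242., 208.])]
177 [291.  93.] (array([434.5, 189.3]), array([55.2, 48.5]), 49.8) [170. 208. 250.]
```

View pics/h2.png

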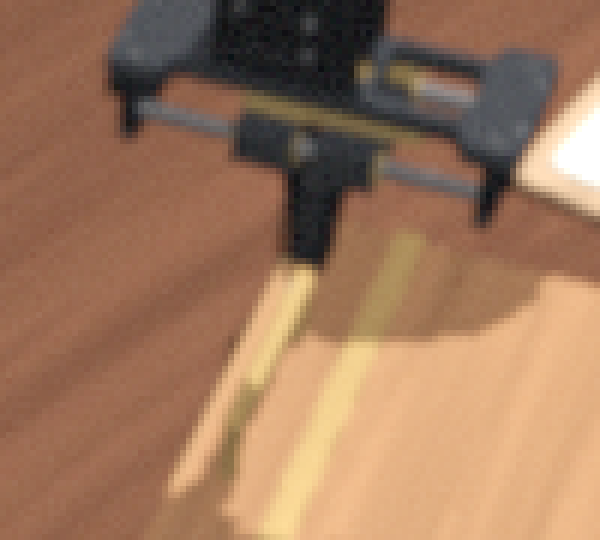

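The shut fingertips appear at scene px (291,104), but the reported TCP projects to (290,113). The tips seem to sit higher than reported, so I'll check by touching the lid top (62 mm) with the shut fingers.

Request:
jog_arm(series="1 0 0.75 0 0 0 0; 1 0 0.75 0 0 0 0; 1 0 0 0.5 0 0 0; 1 0 0 0.5 0 0 0; 1 0 0 0.4 0 0 0; 1 0 0 0 0 0 0")

```text
t: 4.45
ee_pos: [0.4789, 0.2368, 0.0648]
orientation: [[-0.39, 0.921, -0.005], [0.921, 0.39, -0.004], [-0.002, -0.006, -1.0]]
contact_force: [-1.1, -0.7, -0.6]
opening: 0.0005
grasp_force: 0.0
```

Request:
jog_arm(series="1 0 0 0.05 0 0 0; 1 0 0 0.05 0 0 0; 1 0 0 0.05 0 0 0; 1 0 0 0 0 0 0")

```text
t: 4.78
ee_pos: [0.4816, 0.2385, 0.0632]
orientation: [[-0.39, 0.921, 0.001], [0.921, 0.39, 0.001], [0.0, 0.001, -1.0]]
contact_force: [0.7, -0.0, -0.3]
opening: 0.0006
grasp_force: 0.0
```

Request:
jog_arm(series="1 0 0 0.05 0 0 0; 1 0 0 0.05 0 0 0; 1 0 0 0 0 0 0")

```text
t: 5.03
ee_pos: [0.4813, 0.2383, 0.0585]
orientation: [[-0.39, 0.921, -0.0], [0.921, 0.39, 0.0], [0.0, -0.0, -1.0]]
contact_force: [-0.0, -0.1, 0.7]
opening: 0.0005
grasp_force: 0.0
```

Request:
jog_arm(series="1 0 0 0.1 0 0 0; 1 0 0 0.1 0 0 0; 1 0 0 0 0 0 0")

```text
t: 5.28
ee_pos: [0.4808, 0.238, 0.0497]
orientation: [[-0.39, 0.921, -0.001], [0.921, 0.39, -0.001], [-0.0, -0.001, -1.0]]
contact_force: [-1.0, -0.5, -0.2]
opening: 0.0004
grasp_force: 0.0
```

Run:
```python
from h import *
from workcell import vision
plan([0,0,0],np.eye(3))
f=vision.grab_frame("scene"); pickle.dump(f,open("f2.pkl","wb"))
im=f["pixels"][70:160,250:350,::-1]; cv2.imwrite("pics/h3.png",cv2.resize(im,(600,540),interpolation=cv2.INTER_NEAREST))
```

```text
t 5.28 tcp [480.8 238.   49.7] F [-1.  -0.5 -0.2] open 0.4 gf 0.0 j [-55.  13.  27. 110.  -7.  58.  -2.]
 rot [ 1.734e+00  2.619e+00 -2.000e-03] shift pre-rot [ -0.786 -13.389   0.792] post-rot [-12.021  -5.949  -0.775]
```

View pics/h3.png

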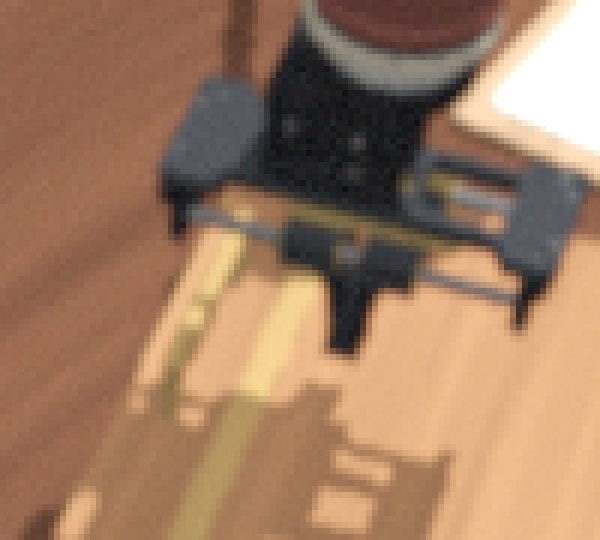

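The fingers still hang clear above the lid at crop (345,352), although the reported TCP is 12 mm below the lid top. I'll keep going down gently until they touch.

Request:
jog_arm(series="1 0 0 0.1 0 0 0; 1 0 0 0.1 0 0 0; 1 0 0 0.1 0 0 0; 1 0 0 0 0 0 0")

```text
t: 5.67
ee_pos: [0.4808, 0.238, 0.0376]
orientation: [[-0.39, 0.921, -0.001], [0.921, 0.39, -0.001], [-0.0, -0.001, -1.0]]
contact_force: [-0.8, -0.0, -0.2]
opening: 0.0003
grasp_force: 0.0
```

Request:
jog_arm(series="1 0 0 0.05 0 0 0; 1 0 0 0.05 0 0 0; 1 0 0 0 0 0 0")

```text
t: 5.92
ee_pos: [0.4812, 0.2382, 0.0343]
orientation: [[-0.39, 0.921, -0.0], [0.921, 0.39, -0.0], [-0.0, -0.0, -1.0]]
contact_force: [-0.3, -0.0, -0.2]
opening: 0.0006
grasp_force: 0.0
```

Request:
jog_arm(series="1 0 0 0.05 0 0 0; 1 0 0 0.05 0 0 0; 1 0 0 0 0 0 0")

```text
t: 6.17
ee_pos: [0.4811, 0.2382, 0.0303]
orientation: [[-0.39, 0.921, -0.0], [0.921, 0.39, -0.0], [-0.0, -0.0, -1.0]]
contact_force: [-0.0, -1.0, -0.3]
opening: 0.0005
grasp_force: 0.0
```

Request:
jog_arm(series="1 0 0 0.05 0 0 0; 1 0 0 0 0 0 0")

```text
t: 6.33
ee_pos: [0.4812, 0.2382, 0.0284]
orientation: [[-0.39, 0.921, -0.0], [0.921, 0.39, -0.0], [-0.0, -0.0, -1.0]]
contact_force: [0.8, -0.2, -0.1]
opening: 0.0005
grasp_force: 0.0
```

Request:
jog_arm(series="1 0 0 0.05 0 0 0; 1 0 0 0 0 0 0")

```text
t: 6.5
ee_pos: [0.4815, 0.2383, 0.0266]
orientation: [[-0.39, 0.921, 0.0], [0.921, 0.39, 0.0], [-0.0, 0.0, -1.0]]
contact_force: [0.4, -0.1, 0.4]
opening: 0.0003
grasp_force: 0.0
```

Request:
jog_arm(series="1 0 0 0.05 0 0 0; 1 0 0 0 0 0 0")

```text
t: 6.67
ee_pos: [0.4815, 0.2384, 0.0264]
orientation: [[-0.39, 0.921, -0.0], [0.921, 0.39, 0.001], [0.001, -0.0, -1.0]]
contact_force: [-8.6, -3.3, 22.6]
opening: 0.0005
grasp_force: 11.4
```

Contact came at a reported TCP z of 26.4 mm on a lid top at about 62 mm. The real fingertips are therefore about 35.5 mm behind the reported TCP, and I'll allow for that from here on. The wrist-camera depth of the tips (162 mm when the TCP read 127 mm) agrees.

Request:
jog_arm(series="0.5 0 0 -0.5 0 0 0; 0 0 0 -0.9 0 0 0; 0 0 0 -0.9 0 0 0; 0 0 -0.9 0 0 0 0; 0 0 -0.9 0 0 0 0; 0 0 0 0 0 0 0; 0 0 0 0 0 0 0; 0 0 0 0 0 0 0; 0 0 0 0 0 0 0; 0 0 0 0 0 0 0")

```text
t: 7.5
ee_pos: [0.4158, 0.2104, 0.1166]
orientation: [[-0.39, 0.921, 0.0], [0.921, 0.39, -0.001], [-0.001, -0.0, -1.0]]
contact_force: [0.2, -1.4, 0.8]
opening: 0.0593
grasp_force: 0.0
```

```bash
sed -i 's/G=0.0187/T=0.0355; G=T+0.0187/' h.py
python3 - <<'E'
from h import *
f=pickle.load(open("f2.pkl","rb"))
print(onplane(f,[307.5,128.2],.0852)*1000)
plan([.4152,.2088,.098],ori(CASE-np.pi/2))
E
```

```text
[[482.28830803 239.12263075  85.2       ]]
t 7.5 tcp [415.8 210.4 116.6] F [ 0.2 -1.4  0.8] open 59.3 gf 0.0 j [-59.  -0.  26. 115.   0.  65.  -9.]
 rot [-0.     0.001 -0.001] shift pre-rot [-0.03  -0.03   1.819] post-rot [-0.031 -0.03   1.819]
```

Request:
jog_arm(series="0.3 -0.03 -0.03 0.5 0 0 0; 0.4 0 0 0.5 0 0 0; 0.5 0 0 0.5 0 0 0; 0.5 0 0 0.3 0 0 0; 1 0 0 0 0 0 0; 1 0 0 0 0 0 0; 1 0 0 0 0 0 0; 1 0 0 0 0 0 0; 1 0 0 0 0 0 0; 1 0 0 0 0 0 0; 1 0 0 0 0 0 0; 1 0 0 0 0 0 0")

```text
t: 8.5
ee_pos: [0.4146, 0.2089, 0.0453]
orientation: [[-0.39, 0.921, 0.0], [0.921, 0.39, 0.001], [0.0, 0.001, -1.0]]
contact_force: [-2.1, -1.5, 6.1]
opening: 0.011
grasp_force: 25.0
```

Request:
jog_arm(series="1 0 0 0 0 0 0; 1 0 0 0 0 0 0")

```text
t: 8.67
ee_pos: [0.4146, 0.2089, 0.0452]
orientation: [[-0.39, 0.921, 0.0], [0.921, 0.39, 0.001], [0.0, 0.001, -1.0]]
contact_force: [-2.1, -1.4, 6.7]
opening: 0.0114
grasp_force: 25.0
```

Gripped (opening 11.4 mm). Now I'll open the lid along the arc.

Request:
jog_arm(series="1 0 0.06 -0.28 0 0 0; 1 0 0.07 -0.28 0 0 0; 1 0 0.08 -0.27 0 0 0; 1 0 0.09 -0.27 0 0 0; 1 0 0.10 -0.27 0 0 0; 1 0 0.11 -0.26 0 0 0")

```text
t: 9.17
ee_pos: [0.4326, 0.2164, 0.1104]
orientation: [[-0.39, 0.921, -0.002], [0.921, 0.39, -0.001], [-0.0, -0.002, -1.0]]
contact_force: [-3.4, -1.3, -5.8]
opening: 0.0108
grasp_force: 25.0
```

Request:
jog_arm(series="1 0 0.12 -0.26 0 0 0; 1 0 0.13 -0.25 0 0 0; 1 0 0.14 -0.25 0 0 0; 1 0 0.15 -0.24 0 0 0; 1 0 0.16 -0.23 0 0 0; 1 0 0.17 -0.23 0 0 0; 1 0 0.18 -0.22 0 0 0; 1 0 0.19 -0.21 0 0 0; 1 0 0.20 -0.20 0 0 0; 1 0 0.21 -0.19 0 0 0")

```text
t: 10.0
ee_pos: [0.492, 0.2416, 0.2025]
orientation: [[-0.391, 0.921, -0.005], [0.921, 0.391, -0.001], [0.001, -0.005, -1.0]]
contact_force: [-18.2, -8.0, 12.8]
opening: 0.011
grasp_force: 25.0
```

Request:
jog_arm(series="1 0 0.22 -0.19 0 0 0; 1 0 0.22 -0.18 0 0 0; 1 0 0.23 -0.17 0 0 0; 1 0 0.24 -0.16 0 0 0; 1 0 0.24 -0.15 0 0 0; 1 0 0.25 -0.14 0 0 0; 1 0 0.26 -0.13 0 0 0; 1 0 0.26 -0.12 0 0 0; 1 0 0.04 -0.02 0 0 0; 1 0 0 0 0 0 0; 1 0 0 0 0 0 0")

```text
t: 10.92
ee_pos: [0.5663, 0.2726, 0.2536]
orientation: [[-0.39, 0.921, 0.0], [0.921, 0.39, 0.0], [0.0, 0.0, -1.0]]
contact_force: [-8.0, -3.9, 8.2]
opening: 0.0112
grasp_force: 25.0
```

Run:
```python
from h import *
M=ori(CASE-np.pi/2)
c=np.array([np.cos(CASE),np.sin(CASE),0])
plan(np.array([.4152,.2088,.098])+.1645*c+[0,0,.205],M)
```

```text
t 10.92 tcp [566.3 272.6 253.6] F [-8.  -3.9  8.2] open 11.2 gf 25.0 j [-53.  16.  30.  82.  -8.  84.  -0.]
 rot [ 0.    -0.    -0.001] shift pre-rot [0.007 0.012 0.121] post-rot [0.007 0.012 0.121]
```

Request:
jog_arm(series="0.77 0 0 0 0 0 0; 0.77 0 0 0 0 0 0; 0.77 0 0 -0.1 0 0 0; 0.77 0 0 -0.5 0 0 0; 0.77 0 0 -0.5 0 0 0; 0.77 0 0 -0.7 0 0 0; 0.77 0 0 -0.2 0 0 0")

```text
t: 11.5
ee_pos: [0.5675, 0.2734, 0.3362]
orientation: [[-0.39, 0.921, 0.005], [0.921, 0.39, 0.003], [0.001, 0.006, -1.0]]
contact_force: [0.4, 0.1, -0.1]
opening: 0.0202
grasp_force: 0.0
```

Request:
jog_arm(series="0.3 0 0 0 0 0 -0.121; 0.3 0 0 0 0 0 -0.121; 0.3 0 0 0 0 0 -0.121; 0.3 0 0 0 0 0 -0.121; 0.3 0 0 0 0 0 -0.121; 0.3 0 0 0 0 0 -0.121; 0.3 0 0 0 0 0 -0.121; 0.3 0 0 0 0 0 -0.121; 0.3 0 0 0 0 0 -0.121; 0.3 0 0 0 0 0 -0.121; 0.3 0 0 0 0 0 -0.121; 0.3 0 0 0 0 0 -0.121")

```text
t: 12.5
ee_pos: [0.5666, 0.2731, 0.3318]
orientation: [[-0.959, -0.284, 0.001], [-0.284, 0.959, 0.0], [-0.001, -0.0, -1.0]]
contact_force: [0.7, 1.3, -0.7]
opening: 0.061
grasp_force: 0.0
```

Request:
jog_arm(series="0.3 0 0 0 0 0 -0.119; 0.3 0.83 0 0 0 0 0; 0.3 0.83 0 0 0 0 0; 0.3 0.83 0 0 0 0 0; 0.3 0.83 0 0 0 0 0; 0.3 0 0 0 0 0 0")

```text
t: 13.0
ee_pos: [0.4406, 0.2194, 0.3331]
orientation: [[-0.921, -0.391, 0.001], [-0.391, 0.921, 0.002], [-0.001, 0.002, -1.0]]
contact_force: [1.2, 0.8, 0.2]
opening: 0.0612
grasp_force: 0.0
```

```bash
cat >> h.py <<'E'
TH=np.radians(37.)
def cs(x,y,z): # case coords (from case centre, z over bench) -> world
    c,s=np.cos(CASE),np.sin(CASE); o=np.array([.5284,.2564])
    return np.array([o[0]+c*x-s*y,o[1]+s*x+c*y,z])
def wc(p):
    c,s=np.cos(CASE),np.sin(CASE); d=np.asarray(p)[...,:2]-[.5284,.2564]
    return np.stack([c*d[...,0]+s*d[...,1],-s*d[...,0]+c*d[...,1],np.asarray(p)[...,2]],-1)
E
python3 - <<'E'
from h import *
from workcell import vision
f=vision.grab_frame("top");P=wc(cloud(f));X,Y,Z=[P[...,i] for i in range(3)]
m=(abs(Y)<.145)&(X>-.15)&(X<.15)&(Z>.15)&(Z<.36)&(f["pixels"][...,0].astype(int)>f["pixels"][...,2]+50)
Q=P[m]; k=np.polyfit(Q[:,0],Q[:,2],1); print(len(Q),"lid slope deg",np.degrees(np.arctan(k[0])),"z at x=.147",np.polyval(k,.147), Q.min(0),Q.max(0))
b=Q[:,2]-np.polyval(k,Q[:,0])
plan(cs(-.08,0,.2),ori(CASE))
plan(cs(0,0,.157),ori(CASE,TH))
E
```

```text
1304 lid slope deg -55.126028762121514 z at x=.147 0.09324856478105553 [-0.01218587 -0.14494088  0.15001155] [0.09731113 0.0657129  0.31333785]
t 13.05 tcp [442.6 220.5 333. ] F [-0.1 -0.1  0.3] open 61.3 gf 0.0 j [-49.  -2.  16.  91.   1.  91.  81.]
 rot [0.002 0.003 0.   ] shift pre-rot [-0.312 -0.019  4.682] post-rot [-0.325 -0.011  4.681]
t 13.05 tcp [442.6 220.5 333. ] F [-0.1 -0.1  0.3] open 61.3 gf 0.0 j [-49.  -2.  16.  91.   1.  91.  81.]
 rot [ 0.002 -0.643 -0.   ] shift pre-rot [-3.125 -0.021  5.492] post-rot [ 0.792 -0.011  6.269]
```

Request:
jog_arm(series="0.3 0 0 0 0 -0.107 0; 0.3 0 0 0 0 -0.107 0; 0.3 0 0 0 0 -0.107 0; 0.3 0 0 0 0 -0.107 0; 0.3 0 0 0 0 -0.107 0; 0.3 0 0 0 0 -0.108 0; 0.3 0.2 0 0 0 0 0; 0.3 0.2 0 0 0 0 0; 0.3 0.2 0 0 0 0 0; 0.3 0.19 0 0 0 0 0; 0.3 0 0 0 0 0 0")

```text
t: 13.97
ee_pos: [0.4353, 0.2241, 0.3168]
orientation: [[-0.839, -0.396, 0.373], [-0.357, 0.918, 0.17], [-0.41, 0.01, -0.912]]
contact_force: [-0.1, -0.6, -0.8]
opening: 0.0608
grasp_force: 0.0
```

Run:
```python
from h import *
plan(cs(0,0,.157),ori(CASE,TH))
```

```text
t 13.97 tcp [435.3 224.1 316.8] F [-0.1 -0.6 -0.8] open 60.8 gf 0.0 j [-22. -22. -10. 113.  -1.  65.  81.]
 rot [ 0.011 -0.224 -0.   ] shift pre-rot [-0.906 -0.235  5.971] post-rot [ 0.441 -0.167  6.026]
```

Request:
jog_arm(series="0.3 -0.1 -0.03 0.6 0 0 0; 0.3 -0.1 -0.03 0.6 0 0 0; 0.3 -0.1 -0.03 0.6 0 0 0; 0.3 -0.1 -0.03 0.6 0 0 0; 0.3 -0.1 -0.03 0.6 0 0 0; 0.3 0 0 0 0 0 0")

```text
t: 14.47
ee_pos: [0.4986, 0.2465, 0.2114]
orientation: [[-0.841, -0.397, 0.368], [-0.359, 0.918, 0.169], [-0.405, 0.01, -0.914]]
contact_force: [-1.1, -0.1, -0.5]
opening: 0.0607
grasp_force: 0.0
```

Run:
```python
from h import *
plan(cs(0.02,0,.14),ori(CASE,TH))
```

```text
t 14.47 tcp [498.6 246.5 211.4] F [-1.1 -0.1 -0.5] open 60.7 gf 0.0 j [-21. -11. -11. 117.   1.  50.  80.]
 rot [ 0.012 -0.229  0.001] shift pre-rot [-0.757 -0.107  3.47 ] post-rot [ 0.049 -0.064  3.552]
```

Request:
jog_arm(series="0.3 0 0 0.5 0 0 0; 0.3 0 0 0.5 0.006 -0.115 0; 0.3 0 0 0.5 0.006 -0.114 0; 0.3 0 0 0.4 0 0 0; 0.3 0 0 0 0 0 0")

```text
t: 14.88
ee_pos: [0.5293, 0.2595, 0.1471]
orientation: [[-0.74, -0.391, 0.547], [-0.316, 0.92, 0.231], [-0.594, -0.002, -0.805]]
contact_force: [0.0, -0.7, -0.1]
opening: 0.0612
grasp_force: 0.0
```

Run:
```python
from h import *
from workcell import vision
plan(cs(0.09,0,.037),ori(CASE,TH))
f=vision.grab_frame("wrist"); pickle.dump(f,open("f3.pkl","wb"))
cv2.imwrite("pics/w1.png",f["pixels"][:,:,::-1])
P=wc(cloud(f)); print(np.round(f["eye"],3))
X,Y,Z=[P[...,i] for i in range(3)]
m=(X>.02)&(X<.14)&(abs(Y)<.14)&(Z>.028)&(Z<.05)&(f["range_z"]>0)
for b,a,c in blobs(m,30): print(a,np.round(c),rect(P[b]),np.round(np.percentile(P[b][:,2],[5,50,95])*1000))
```

```text
t 14.88 tcp [529.3 259.5 147.1] F [ 0.  -0.7 -0.1] open 61.2 gf 0.0 j [-19. -10. -15. 130.  10.  24.  70.]
 rot [-0.001 -0.01   0.001] shift pre-rot [-0.151 -0.055  4.875] post-rot [-0.102 -0.062  4.877]
[0.371 0.192 0.266]
5102 [238. 199.] (array([99.8,  0. ]), array([280. ,  80.3]), 90.0) [30. 40. 48.]
```

View pics/w1.png

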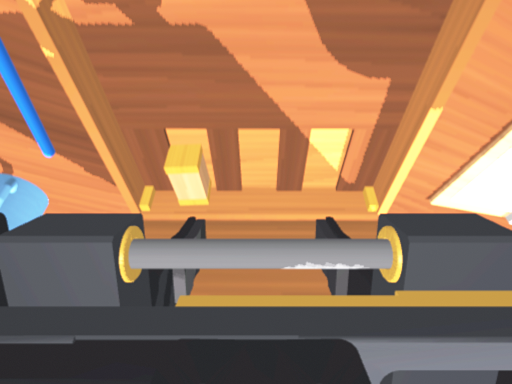

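The wrist view from under the lid shows the whole interior; image top is towards the robot and image left is −y. One blank stands in the left-in-image lane (−y) at px (187,172), brass end at (185,157). The middle lane (262,157) and the other side lane (330,150) are empty.

Run:
```python
from h import *
f=pickle.load(open("f3.pkl","rb"))
P=wc(cloud(f))*1000; hsv=cv2.cvtColor(f["pixels"],cv2.COLOR_RGB2HSV)
for v in range(126,206,4): print(v,[tuple(np.round(P[v,u]).astype(int)) for u in (160,175,187,198,215,262,330)])
X,Y,Z=[P[...,i] for i in range(3)]
v,u=np.mgrid[:384,:512]
m=(u>155)&(u<220)&(v>135)&(v<210)&(Z>36)&(Z<47)&(X>40)&(X<135)
for b,a,c in blobs(m,20): print(a,np.round(c),rect(P[b]/1000),np.round(P[b].mean(0)),np.round(np.percentile(P[b],[2,98],axis=0)))
```

```text
126 [(np.int64(32), np.int64(-100), np.int64(14)), (np.int64(33), np.int64(-85), np.int64(12)), (np.int64(34), np.int64(-73), np.int64(12)), (np.int64(33), np.int64(-61), np.int64(13)), (np.int64(34), np.int64(-44), np.int64(12)), (np.int64(33), np.int64(4), np.int64(13)), (np.int64(34), np.int64(73), np.int64(12))]
130 [(np.int64(39), np.int64(-102), np.int64(12)), (np.int64(45), np.int64(-89), np.int64(5)), (np.int64(44), np.int64(-76), np.int64(6)), (np.int64(44), np.int64(-64), np.int64(6)), (np.int64(38), np.int64(-45), np.int64(13)), (np.int64(44), np.int64(4), np.int64(5)), (np.int64(44), np.int64(76), np.int64(6))]
134 [(np.int64(44), np.int64(-103), np.int64(12)), (np.int64(49), np.int64(-90), np.int64(6)), (np.int64(49), np.int64(-76), np.int64(7)), (np.int64(49), np.int64(-65), np.int64(7)), (np.int64(44), np.int64(-45), np.int64(12)), (np.int64(49), np.int64(4), np.int64(6)), (np.int64(49), np.int64(77), np.int64(6))]
138 [(np.int64(50), np.int64(-104), np.int64(12)), (np.int64(55), np.int64(-91), np.int64(6)), (np.int64(55), np.int64(-78), np.int64(6)), (np.int64(55), np
[... 4939 characters left out ...]
202 [(np.int64(135), np.int64(-121), np.int64(32)), (np.int64(135), np.int64(-103), np.int64(32)), (np.int64(125), np.int64(-85), np.int64(40)), (np.int64(125), np.int64(-72), np.int64(40)), (np.int64(134), np.int64(-54), np.int64(33)), (np.int64(135), np.int64(4), np.int64(32)), (np.int64(135), np.int64(88), np.int64(32))]
1315 [187. 182.] (array([ 97.5, -78.6]), array([74.1, 35.5]), 2.9) [ 90. -79.  40.] [[ 61. -96.  37.]
 [127. -62.  41.]]
37 [164. 207.] (array([ 134.3, -115.8]), array([ 1.5, 16.6]), 1.1) [ 134. -114.   40.] [[ 134. -123.   36.]
 [ 135. -108.   43.]]
21 [177. 207.] (array([134.5, -98.8]), array([9.9, 0.9]), 89.2) [135. -99.  41.] [[ 134. -104.   38.]
 [ 135.  -94.   44.]]
```

Run:
```python
from h import *
f=pickle.load(open("f3.pkl","rb"))
P=wc(cloud(f))*1000
v,u=np.mgrid[:384,:512]
X,Y,Z=[P[...,i] for i in range(3)]
m=(u>155)&(u<220)&(v>135)&(v<210)&(Z>37)&(Z<45)&(X>40)&(X<130)
xs=[];ys=[]
for r in range(170,202,3):
    k=m[r]; y=Y[r][k]; xs.append(X[r][k].mean()); ys.append((y.min()+y.max())/2)
k=np.polyfit(xs,ys,1); print(np.round(xs),np.round(ys,1),k, "y at 94",np.polyval(k,94))
plan(cs(.088,-.0785,.038),ori(CASE,TH))
```

```text
[ 69.  74.  79.  84.  89.  94.  99. 104. 110. 115. 121.] [-80.2 -79.8 -79.6 -78.7 -78.6 -78.5 -77.6 -77.5 -77.8 -76.8 -76.8] [ 6.71633866e-02 -8.46857779e+01] y at 94 -78.3724195269872
t 14.93 tcp [531.1 260.5 150.6] F [0.8 0.5 0.4] open 61.0 gf 0.0 j [-19. -10. -15. 130.  10.  25.  70.]
 rot [-0.001 -0.007  0.001] shift pre-rot [-0.013 -2.027  4.867] post-rot [ 0.019 -2.032  4.865]
```

Request:
jog_arm(series="0.3 0 -0.68 0 0 0 0; 0.3 0 -0.68 0 0 0 0; 0.3 0 -0.67 0.4 0 0 0; 0.3 0 0 0.6 0 0 0; 0.3 0 0 0.6 0 0 0; 0.3 0 0 0.6 0 0 0; 0.3 0 0 0.6 0 0 0; 0.3 0 0 0.6 0 0 0; 0.3 0 0 0.5 0 0 0; 0.3 0 0 0 0 0 0")

```text
t: 15.77
ee_pos: [0.6518, 0.2234, 0.0258]
orientation: [[-0.738, -0.391, 0.551], [-0.314, 0.921, 0.233], [-0.598, -0.001, -0.802]]
contact_force: [-1.4, 0.4, 0.0]
opening: 0.0609
grasp_force: 0.0
```

Run:
```python
from h import *
plan(cs(.088,-.0785,.038),ori(CASE,TH))
```

```text
t 15.77 tcp [651.8 223.4  25.8] F [-1.4  0.4  0. ] open 60.9 gf 0.0 j [-22.  12.  -1. 125.  -1.   6.  91.]
 rot [-0.001 -0.005  0.   ] shift pre-rot [0.066 0.003 0.921] post-rot [0.071 0.002 0.921]
```

```bash
sed -i 's/radians(37.)/radians(33.5)/' h.py
python3 - <<'E'
from h import *
plan(cs(.088,-.0785,.039),ori(CASE,TH))
E
```

```text
t 15.77 tcp [651.8 223.4  25.8] F [-1.4  0.4  0. ] open 60.9 gf 0.0 j [-22.  12.  -1. 125.  -1.   6.  91.]
 rot [-0.001  0.056  0.   ] shift pre-rot [0.134 0.003 0.899] post-rot [0.083 0.002 0.905]
```

Request:
jog_arm(series="0.3 0 0 0.15 0 0.028 0; 0.3 0 0 0.15 0 0.028 0; 0.3 0 0 0 0 0 0")

```text
t: 16.02
ee_pos: [0.6589, 0.2261, 0.0199]
orientation: [[-0.766, -0.39, 0.511], [-0.325, 0.921, 0.216], [-0.555, -0.001, -0.832]]
contact_force: [0.2, -0.2, 1.3]
opening: 0.0609
grasp_force: 0.0
```

Run:
```python
from h import *
plan(cs(.088,-.0785,.039),ori(CASE,TH))
```

```text
t 16.02 tcp [658.9 226.1  19.9] F [ 0.2 -0.2  1.3] open 60.9 gf 0.0 j [-22.  14.  -0. 122.  -1.  11.  91.]
 rot [-0.001  0.004  0.   ] shift pre-rot [0.162 0.011 0.677] post-rot [0.16  0.01  0.678]
```

Request:
jog_arm(series="0.3 0.08 0.01 0.2 0 0 0; 0.3 0.08 0 0.2 0 0 0; 0.3 0 0 0.15 0 0 0; 0.3 0 0 0 0 0 0")

```text
t: 16.35
ee_pos: [0.6612, 0.2273, -0.0072]
orientation: [[-0.769, -0.39, 0.507], [-0.326, 0.921, 0.214], [-0.551, -0.001, -0.835]]
contact_force: [-0.1, 0.1, -0.6]
opening: 0.061
grasp_force: 0.0
```

Request:
jog_arm(series="0.3 0 0 0.1 0 0 0; 0.3 0 0 0 0 0 0; 1 0 0 0 0 0 0; 1 0 0 0 0 0 0; 1 0 0 0 0 0 0; 1 0 0 0 0 0 0; 1 0 0 0 0 0 0; 1 0 0 0 0 0 0; 1 0 0 0 0 0 0; 1 0 0 0 0 0 0", squeeze=30)

```text
t: 17.18
ee_pos: [0.6641, 0.2283, -0.0087]
orientation: [[-0.768, -0.39, 0.509], [-0.325, 0.921, 0.215], [-0.552, -0.001, -0.834]]
contact_force: [-1.6, -1.5, 2.2]
opening: 0.0339
grasp_force: 29.2
```

Run:
```python
from h import *
plan(cs(.088,-.0785,.039),ori(CASE,TH))
```

```text
t 17.18 tcp [664.1 228.3  -8.7] F [-1.6 -1.5  2.2] open 33.9 gf 29.2 j [-22.  18.  -0. 121.  -1.   7.  91.]
 rot [-0.001  0.    -0.001] shift pre-rot [-0.118  0.009  0.003] post-rot [-0.118  0.009  0.003]
```

Request:
jog_arm(series="1 0 0 -0.2 0 0 0; 1 0 0 -0.3 0 0 0; 1 0 0 -0.5 0 0 0; 1 0 0 -0.6 0 0 0; 1 0 0 -0.6 0 0 0; 1 0 0 -0.6 0 0 0; 1 0 0 -0.6 0 0 0; 1 0 0 -0.6 0 0 0; 1 0 0 -0.5 0 0 0; 1 0 0 -0.3 0 0 0; 1 0 0 0 0 0 0")

```text
t: 18.1
ee_pos: [0.5658, 0.1869, 0.1535]
orientation: [[-0.766, -0.39, 0.511], [-0.325, 0.921, 0.215], [-0.554, -0.001, -0.832]]
contact_force: [0.5, 0.8, -3.3]
opening: 0.0342
grasp_force: 29.3
```

Run:
```python
from h import *
from workcell import vision,arm
s=arm.state(); C=np.array(s["orientation"]); p=np.array(s["ee_pos"])
f=vision.grab_frame("wrist"); pickle.dump((f,s),open("f4.pkl","wb"))
plan(cs(0,0,0),ori(CH,TH))
Q=cloud(f); hsv=cv2.cvtColor(f["pixels"],cv2.COLOR_RGB2HSV)
# gripper-centred horizontal frame: heading CASE, origin at grasp point
g=p-G*C[:,2]; c,sn=np.cos(CASE),np.sin(CASE); D=Q-g
X=c*D[...,0]+sn*D[...,1];Y=-sn*D[...,0]+c*D[...,1];Z=D[...,2]
m=(abs(X)<.06)&(abs(Y)<.016)&(Z>-.05)&(Z<.012)&(f["range_z"]>0)
for b,a,cc in blobs(m,30): print(a,np.round(cc),np.round(np.percentile(X[b],[1,10,50,90,99])*1000,1),np.round(np.percentile(Z[b],[1,50,99])*1000,1),f["pixels"][b].mean(0).round())
cv2.imwrite("pics/w2.png",f["pixels"][:,:,::-1])
```

```text
t 18.15 tcp [566.  187.1 152.2] F [-0.3 -0.2 -3.8] open 34.4 gf 29.3 j [-21.  -9.  -1. 127.  -1.  28.  91.]
 rot [0.38  0.002 0.574] shift pre-rot [2.406 1.492 4.324] post-rot [3.261 1.396 3.758]
4033 [262. 209.] [-23.1 -22.5 -21.6 -20.7 -19.5] [-30.  -10.1   4.7] [248. 207.  87.]
1578 [261. 281.] [ 8.1 10.6 22.1 35.1 38.9] [3.2 3.9 4.6] [254. 239. 165.]
```

View pics/w2.png

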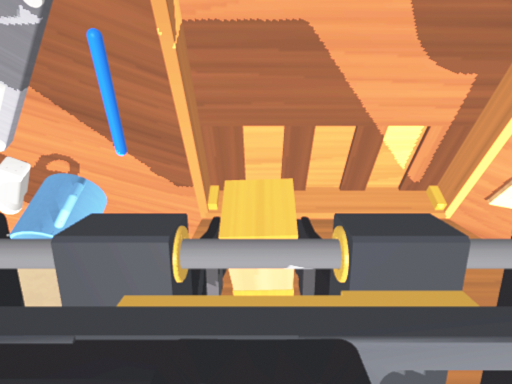

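The picture shows the blank held at px (258,225), with near face at row 180–235, and all three lanes behind it empty: (262,150), (330,150), (400,145). So there was only one blank, and I'll carry it to the middle channel.

Request:
jog_arm(series="1 0 -0.4 0 0 0 0; 1 0 -0.6 0 0 0 0; 1 0 -0.7 0 0 0 0; 1 0 -0.7 0 0 0 0; 1 0 -0.7 0 0 0 0; 1 0 -0.7 0 0 0 0; 1 0 -0.6 0 0 0 0; 1 0 -0.6 0 0 0 0; 1 0 0 0 0 0 0")

```text
t: 18.9
ee_pos: [0.6455, -0.0027, 0.1499]
orientation: [[-0.77, -0.384, 0.509], [-0.322, 0.923, 0.209], [-0.551, -0.003, -0.835]]
contact_force: [-0.9, 0.2, -3.1]
opening: 0.0341
grasp_force: 29.3
```

Request:
jog_arm(series="1 0 0 0 0.0633 0 0.0957; 1 0 0 0 0.0633 0 0.0957; 1 0 0 0 0.0633 0 0.0957; 1 0 0 0 0.0633 0 0.0957; 1 0 0 0 0.0633 0 0.0957; 1 0 0 0 0.0633 0 0.0957; 1 0 0 0 0 0 0")

```text
t: 19.48
ee_pos: [0.6395, 0.0041, 0.1446]
orientation: [[-0.846, 0.02, 0.532], [0.015, 1.0, -0.014], [-0.532, -0.003, -0.846]]
contact_force: [0.6, 0.7, -3.6]
opening: 0.0342
grasp_force: 29.3
```

Run:
```python
from h import *
plan([.6371,-.1336,.15],ori(CH,TH))
```

```text
t 19.48 tcp [639.5   4.1 144.6] F [ 0.6  0.7 -3.6] open 34.2 gf 29.3 j [-18.  -3.  11. 122.  11.  30.  74.]
 rot [ 0.142 -0.023  0.227] shift pre-rot [-0.082 -3.638  1.242] post-rot [-0.843 -3.318  1.751]
```

Request:
jog_arm(series="1 0 0 0 0.047 -0.008 0.076; 1 0 0 0 0.047 -0.008 0.076; 1 0 0 0 0.047 -0.008 0.076; 1 0 0 0 0 0 0; 1 -0.17 -0.65 0.2 0 0 0; 1 -0.17 -0.65 0.2 0 0 0; 1 -0.17 -0.65 0.2 0 0 0; 1 -0.17 -0.65 0.2 0 0 0; 1 -0.16 -0.65 0.2 0 0 0; 1 0 0 0 0 0 0")

```text
t: 20.32
ee_pos: [0.6558, -0.144, 0.1299]
orientation: [[-0.812, 0.241, 0.531], [0.199, 0.97, -0.136], [-0.549, -0.005, -0.836]]
contact_force: [-0.8, -0.8, -4.7]
opening: 0.034
grasp_force: 29.3
```

Run:
```python
from h import *
from workcell import vision
plan([.6371,-.1336,.10],ori(CH,TH))
f=vision.grab_frame("wrist"); pickle.dump(f,open("f5.pkl","wb"))
P=cloud(f); hsv=cv2.cvtColor(f["pixels"],cv2.COLOR_RGB2HSV);H,S,V=[hsv[...,i] for i in range(3)]
m=(S<50)&(V>150)&(P[...,2]>.01)&(P[...,2]<.035)&(f["range_z"]>0)
for b,a,c in blobs(m,40): print("white",a,np.round(c),rect(P[b]),np.round(P[b].mean(0)*1000,1))
m=(H>50)&(H<95)&(S>50)&(P[...,2]<.04)
for b,a,c in blobs(m,60): print("green",a,np.round(c),rect(P[b]),np.round(P[b].mean(0)*1000,1))
```

```text
t 20.32 tcp [ 655.8 -144.   129.9] F [-0.8 -0.8 -4.7] open 34.0 gf 29.3 j [-10.   1.  16. 120.  10.  26.  74.]
 rot [ 0.02  -0.004  0.04 ] shift pre-rot [0.836 0.115 1.695] post-rot [0.847 0.117 1.69 ]
white 56 [334.  22.] (array([587.8, -73.6]), array([20.1,  1.8]), 71.1) [587.5 -74.5  18.2]
white 155 [311.  48.] (array([602.2, -93.5]), array([24.5,  5.3]), 72.3) [602.4 -92.4  18.4]
white 533 [157. 115.] (array([ 627.5, -231.8]), array([14.4, 88.6]), 65.6) [ 627.  -232.2   23.7]
white 616 [241. 108.] (array([ 643.3, -160.6]), array([ 6.9, 80.6]), 73.5) [ 637.8 -158.6   22.4]
white 477 [208. 111.] (array([ 636. , -186.8]), array([ 7.5, 80.4]), 72.1) [ 633.6 -186.5   23.5]
white 632 [292. 109.] (array([ 656.3, -117.4]), array([ 7.8, 82.1]), 73.7) [ 649.7 -115.9   22.5]
white 573 [323. 111.] (array([664.2, -90.7]), array([ 8.2, 81.9]), 74.5) [657.9 -89.5  23.1]
white 768 [373. 120.] (array([682. , -48.2]), array([15.3, 92.7]), 78.6) [678.7 -47.8  22.5]
white 818 [367. 194.] (array([783.4, -52.7]), array([25.3, 51.6]), 80.3) [777.1 -51.8  22.2]
green 3176 [182. 102.] (array([ 626.5, -207.9]), array([37.9, 75. ]), 73.2) [ 622.8 -207.    18.7]
green 3142 [266. 106.] (array([ 647.2, -138.1]), array([37.9, 76. ]), 74.6) [ 643.3 -137.3   18.7]
green 3005 [348. 109.] (array([667.4, -68.6]), array([38., 76.]), 74.8) [663.6 -67.6  18.7]
```

Request:
jog_arm(series="1 0.28 0.04 0.4 0.01 -0.002 0.02; 1 0.28 0.04 0.4 0.01 -0.002 0.02; 1 0.28 0.04 0.4 0 0 0; 1 0 0 0.3 0 0 0; 1 0 0 0 0 0 0")

```text
t: 20.78
ee_pos: [0.6617, -0.1322, 0.0591]
orientation: [[-0.803, 0.278, 0.528], [0.233, 0.961, -0.152], [-0.549, 0.001, -0.836]]
contact_force: [-0.6, 0.1, -2.8]
opening: 0.0341
grasp_force: 29.3
```

```bash
cat > m.py <<'E'
from h import *
from workcell import vision,arm
s=arm.state(); C=np.array(s["orientation"]); p=np.array(s["ee_pos"])
f=vision.grab_frame("wrist"); pickle.dump((f,s),open("f6.pkl","wb"))
g=p-G*C[:,2]; c,sn=np.cos(CH),np.sin(CH)
P=cloud(f)
def loc(o): D=P-o; return c*D[...,0]+sn*D[...,1],-sn*D[...,0]+c*D[...,1],D[...,2]
X,Y,Z=loc(g); hsv=cv2.cvtColor(f["pixels"],cv2.COLOR_RGB2HSV);H,S,V=[hsv[...,i] for i in range(3)]
m=(X>-.03)&(X<-.012)&(abs(Y)<.022)&(Z>-.035)&(Z<.006)&(H>15)&(H<32)&(S>90)
b=max(blobs(m,30),key=lambda t:t[1])[0]; fx=np.median(X[b])
print("blank face X",fx*1000,"Y edges",np.percentile(Y[b],[1,99])*1000,"Z",np.percentile(Z[b],[1,99])*1000)
yb=np.percentile(Y[b],[1,99]).mean(); print("face world",np.round(P[b].mean(0)*1000,1))
bc=g[:2]+np.array([c,sn])*(fx+.032)+np.array([-sn,c])*yb
m=(H>50)&(H<95)&(S>50)&(P[...,2]<.04)
G3=[(rect(P[q])) for q,a,_ in blobs(m,300)]; print(G3)
m=(S<50)&(V>150)&(P[...,2]>.01)&(P[...,2]<.035)
L=[rect(P[q]) for q,a,_ in blobs(m,150)]; print([ (l[0],l[1]) for l in L])
print("blank centre",np.round(bc*1000,1),"grasp",np.round(g*1000,1))
E
python3 m.py
python3 - <<'E'
from h import *
plan([.6371,-.1336,.049],ori(CH,TH))
E
```

```text
blank face X -21.151503904119686 Y edges [-19.11042174  14.83509548] Z [-29.69862653   4.70511892]
face world [ 612.3 -120.    93.7]
[(array([ 627.4, -209.5]), array([38.1, 77.1]), 73.1), (array([ 639.6, -137.1]), array([38.3, 59.7]), 73.7), (array([668.1, -70.2]), array([39.1, 77.2]), 73.8)]
[(array([665.3, -91.3]), array([ 7.2, 84.3])), (array([681.7, -48.6]), array([15. , 91.5])), (array([ 627.6, -233.7]), array([15.8, 90. ])), (array([ 635.4, -189.2]), array([ 7.2, 77.9])), (array([ 642. , -161.3]), array([ 6.3, 76. ])), (array([ 643.4, -114.4]), array([ 6.6, 53. ]))]
blank centre [ 642.9 -129.1] grasp [ 633.1 -124.   104.4]
t 20.83 tcp [ 662.3 -132.6   60.7] F [-0.6  0.5 -2.6] open 34.6 gf 29.3 j [-12.   8.  16. 123.  16.  17.  63.]
 rot [ 0.004 -0.002  0.003] shift pre-rot [ 0.658 -0.206  1.271] post-rot [ 0.66  -0.203  1.27 ]
```

Run:
```python
from h import *
plan([.63795,-.13475,.054],ori(CH,TH))
```

```text
t 20.83 tcp [ 662.3 -132.6   60.7] F [-0.6  0.5 -2.6] open 34.6 gf 29.3 j [-12.   8.  16. 123.  16.  17.  63.]
 rot [ 0.004 -0.002  0.003] shift pre-rot [ 0.565 -0.228  1.182] post-rot [ 0.567 -0.224  1.182]
```

Request:
jog_arm(series="1 -0.12 -0.22 0.13 0.004 -0.002 0.003; 1 0 0 0 0 0 0; 1 0.17 0 0.26 0 0 0; 1 0.17 0 0.26 0 0 0; 1 0.17 0 0.26 0 0 0; 1 0.17 0 0.26 0 0 0; 1 0 0 0 0 0 0; 1 0 0 0 0 0 0")

```text
t: 21.5
ee_pos: [0.6674, -0.1431, 0.0112]
orientation: [[-0.797, 0.287, 0.531], [0.24, 0.958, -0.157], [-0.554, 0.002, -0.833]]
contact_force: [0.2, -0.0, -3.4]
opening: 0.0344
grasp_force: 29.3
```

```bash
python3 - <<'E'
from h import *
plan([.63795,-.13475,.0485],ori(CH,TH))
E
python3 m.py
```

```text
t 21.5 tcp [ 667.4 -143.1   11.2] F [ 0.2 -0.  -3.4] open 34.4 gf 29.3 j [-11.  14.  17. 124.  16.  10.  62.]
 rot [ 0.     0.002 -0.003] shift pre-rot [ 0.125 -0.009  0.155] post-rot [ 0.125 -0.009  0.155]
blank face X -21.131957142044715 Y edges [-18.86747701  15.06345708] Z [-29.97830838   4.60263128]
face world [ 617.9 -130.3   45.5]
[(array([ 611.8, -204.6]), array([38.3, 43.7]), 73.9), (array([ 618.2, -130.8]), array([38.4, 15.3]), 74.6), (array([652.7, -65.6]), array([39.6, 45.5]), 74.1)]
[(array([644.8, -85. ]), array([ 8.4, 41.7])), (array([659.7, -42. ]), array([11.9, 45.6])), (array([ 617.7, -184.1]), array([ 7.9, 41.3])), (array([ 624.1, -155.4]), array([ 4.9, 38.6])), (array([ 637.8, -113.4]), array([ 5. , 43.2])), (array([ 604.1, -227.6]), array([11.1, 41.3]))]
blank centre [ 648.5 -139.5] grasp [ 638.6 -134.6   56.4]
```

Request:
jog_arm(series="1 0.055 0 0.083 0 0 0; 1 0 0 0 0 0 0")

```text
t: 21.72
ee_pos: [0.668, -0.1433, 0.0076]
orientation: [[-0.796, 0.288, 0.532], [0.241, 0.958, -0.157], [-0.555, 0.003, -0.832]]
contact_force: [0.3, -0.6, -3.6]
opening: 0.0341
grasp_force: 29.3
```

Request:
jog_arm(series="1 0.04 0 0.06 0 0 0; 1 0 0 0 0 0 0; 1 0 0 0 0 0 0")

```text
t: 21.97
ee_pos: [0.6675, -0.1432, 0.0039]
orientation: [[-0.797, 0.288, 0.531], [0.241, 0.958, -0.157], [-0.554, 0.003, -0.833]]
contact_force: [0.2, -0.8, -2.1]
opening: 0.0342
grasp_force: 29.3
```

Request:
jog_arm(series="1 0.014 0 0.021 0 0 0; 1 0 0 0 0 0 0")

```text
t: 22.13
ee_pos: [0.668, -0.1433, 0.0034]
orientation: [[-0.796, 0.288, 0.532], [0.241, 0.958, -0.157], [-0.555, 0.003, -0.832]]
contact_force: [0.5, -1.1, -1.1]
opening: 0.034
grasp_force: 29.4
```

Run:
```python
from h import *
plan([.63795,-.13475,.0485],ori(CH,TH))
```

```text
t 22.13 tcp [ 668.  -143.3    3.4] F [ 0.5 -1.1 -1.1] open 34.0 gf 29.4 j [-11.  15.  17. 125.  16.   9.  62.]
 rot [ 0.001  0.003 -0.005] shift pre-rot [ 0.03  -0.01  -0.016] post-rot [ 0.03  -0.01  -0.016]
```

Request:
jog_arm(series="1 0.014 0 0.021 0 0 0; 1 0 0 0 0 0 0; 0.5 0 0 0 0 0 0; 0.5 0 0 0 0 0 0; 0.5 0 0 0 0 0 0")

```text
t: 22.55
ee_pos: [0.6678, -0.1433, 0.0022]
orientation: [[-0.797, 0.288, 0.532], [0.241, 0.958, -0.157], [-0.554, 0.003, -0.832]]
contact_force: [-0.1, 1.1, 0.1]
opening: 0.0419
grasp_force: 0.0
```

Request:
jog_arm(series="0.5 0 0 -0.2 0 0 0; 0.5 0 0 -0.4 0 0 0; 0.5 0 0 -0.6 0 0 0; 0.5 0 0 -0.7 0 0 0; 0.5 0 0 -0.6 0 0 0; 0.5 0 0 0 0 0 0")

```text
t: 23.05
ee_pos: [0.6146, -0.1272, 0.0896]
orientation: [[-0.794, 0.288, 0.535], [0.242, 0.958, -0.156], [-0.558, 0.006, -0.83]]
contact_force: [2.0, -0.7, 1.0]
opening: 0.0434
grasp_force: 0.0
```

Run:
```python
from h import *
from workcell import vision
plan([.6,-.2,.2],ori(CH))
f=vision.grab_frame("wrist"); pickle.dump(f,open("f7.pkl","wb")); t=vision.grab_frame("top")
cv2.imwrite("pics/w3.png",np.hstack([cv2.resize(f["pixels"][:,:,::-1],(400,300)),cv2.resize(t["pixels"][120:220,230:363,::-1],(400,300))]))
for n,f in (("w",f),("t",t)):
    P=cloud(f);c,s=np.cos(CH),np.sin(CH);D=P-[.647,-.1375,0]
    X=c*D[...,0]+s*D[...,1];Y=-s*D[...,0]+c*D[...,1]
    m=(abs(X)<.06)&(abs(Y)<.03)&(P[...,2]>.045)&(P[...,2]<.065)
    for b,a,cc in blobs(m,30): print(n,a,rect(np.stack([X[b],Y[b]],-1)),np.percentile(P[b][:,2],[3,50,97])*1000)
```

```text
t 23.05 tcp [ 614.6 -127.2   89.6] F [ 2.  -0.7  1. ] open 43.4 gf 0.0 j [-17.  -1.  20. 128.  22.  21.  57.]
 rot [ 0.004  0.592 -0.005] shift pre-rot [-0.935 -1.84  -1.077] post-rot [-0.168 -1.849 -1.406]
w 2334 (array([2.8, 0.1]), array([66.7, 34.9]), 1.6) [46.550074   52.096946   53.06972539]
t 187 (array([3.6, 1.1]), array([65.9, 34.1]), 0.8) [48.12859123 53.44276286 58.70149931]
```

View pics/w3.png

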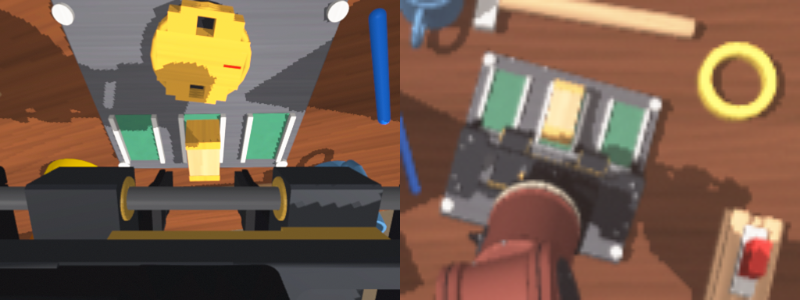

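The picture shows the blank (left half, px (203,150)) seated in the middle channel, with its top at about 54 mm, flush between the lips. Next comes the spanner.

Request:
jog_arm(series="0.2 0 0 -0.4 0 0 0; 0.2 0 0 -0.4 0 0.099 0; 0.2 0 0 0 0 0.099 0; 0.2 0 0 0 0 0.099 0; 0.2 0 0 0 0 0.099 0; 0.2 0 0 0 0 0.098 0; 0.2 0 0 0 0 0.098 0; 0.2 0 0 0 0 0 0")

```text
t: 23.82
ee_pos: [0.5988, -0.123, 0.1084]
orientation: [[-0.958, 0.287, -0.013], [0.287, 0.958, 0.004], [0.014, -0.0, -1.0]]
contact_force: [-1.6, 0.9, -0.6]
opening: 0.0695
grasp_force: 0.0
```

Run:
```python
from h import *
SP=np.radians(-14.8)
plan([.4755,-.3455,.14],ori(SP))
f=pickle.load(open("f7.pkl","rb"));P=cloud(f)
hsv=cv2.cvtColor(f["pixels"],cv2.COLOR_RGB2HSV);H,S,V=[hsv[...,i] for i in range(3)]
D=P-[.5455,-.1088,0]; rr=np.hypot(D[...,0],D[...,1]); gb=f["pixels"]
m=(rr<.05)&(H>15)&(H<35)&(S>120)&(P[...,2]>.033)&(P[...,2]<.048)
print("ring",rect(P[m]),np.median(P[m][:,2]))
u,v=np.meshgrid(range(512),range(384))
Q=np.array([onplane(f,np.c_[u[r],v[r]],.040) for r in range(384)])
d=Q-[.5455,-.1088,0]; hm=(np.hypot(d[...,0],d[...,1])<.036)&(V<70)
for b,a,c in blobs(hm,15): print(a,np.round(c),rect(Q[b]),Q[b].mean(0))
```

```text
t 23.82 tcp [ 598.8 -123.   108.4] F [-1.6  0.9 -0.6] open 69.5 gf 0.0 j [-13.  19.  25.  96.  -9.  68.  88.]
 rot [-0.    -0.014 -0.033] shift pre-rot [ 1.346 -6.213  0.586] post-rot [ 1.559 -6.165  0.566]
ring (array([ 545.6, -109.3]), array([78.3, 78.1]), 63.9) 0.03829068723724717
255 [263.  29.] (array([518.8, -97.7]), array([10.5,  6.6]), 64.9) [ 0.51876829 -0.09759987  0.04      ]
57 [251. 111.] (array([ 565.5, -119.1]), array([10.1,  2.6]), 66.4) [ 0.56549787 -0.11924658  0.04      ]
```

Request:
jog_arm(series="0.4 0 0 0 0 -0.014 -0.033; 0.4 0.17 -0.685 0.06 0 0 0; 0.4 0.17 -0.685 0.06 0 0 0; 0.4 0.17 -0.685 0.06 0 0 0; 0.4 0.17 -0.685 0.06 0 0 0; 0.4 0.17 -0.685 0.06 0 0 0; 0.4 0.17 -0.685 0.06 0 0 0; 0.4 0.17 -0.685 0.06 0 0 0; 0.4 0.17 -0.685 0.06 0 0 0; 0.4 0.17 -0.685 0.06 0 0 0; 0.4 0 0 0 0 0 0; 0.4 0 0 0 0 0 0")

```text
t: 24.82
ee_pos: [0.4735, -0.3469, 0.088]
orientation: [[-0.966, 0.26, 0.009], [0.26, 0.966, -0.0], [-0.009, 0.002, -1.0]]
contact_force: [0.0, 0.3, -0.4]
opening: 0.0524
grasp_force: 0.0
```

Run:
```python
from h import *
from workcell import vision,arm
SP=np.radians(-14.8)
plan([.4755,-.3455,.14],ori(SP))
s=arm.state();f=vision.grab_frame("wrist"); pickle.dump((f,s),open("f8.pkl","wb"))
P=cloud(f);hsv=cv2.cvtColor(f["pixels"],cv2.COLOR_RGB2HSV);H,S,V=[hsv[...,i] for i in range(3)]
n=(P[...,0]>.38)&(P[...,0]<.58)&(P[...,1]<-.25)&(P[...,1]>-.45)
for nm,m in (("red",n&((H<6)|(H>174))&(S>140)&(P[...,2]>.075)&(P[...,2]<.1)),("bar",n&(S<60)&(V>100)&(P[...,2]>.027)&(P[...,2]<.04)),("rail",n&(S>40)&(H<25)&(P[...,2]>.015)&(P[...,2]<.026))):
    for b,a,c in blobs(m,80): print(nm,a,np.round(c),rect(P[b]),np.round(P[b].mean(0)*1000,1))
cv2.imwrite("pics/w4.png",f["pixels"][:,:,::-1])
```

```text
t 24.82 tcp [ 473.5 -346.9   88. ] F [ 0.   0.3 -0.4] open 52.4 gf 0.0 j [  5.  17.  32. 102. -10.  64. 116.]
 rot [ 0.002  0.009 -0.005] shift pre-rot [-0.038  0.048  0.055] post-rot [-0.038  0.047  0.054]
red 1418 [261. 212.] (array([ 473.9, -347.1]), array([18.5, 36.4]), 74.3) [ 472.6 -346.8   82.3]
bar 893 [261. 163.] (array([ 452.8, -341.2]), array([25.4, 32.2]), 74.5) [ 447.9 -340.1   32.5]
rail 1179 [238. 199.] (array([ 472.3, -369. ]), array([15.1, 80.7]), 74.2) [ 475.9 -368.9   20.4]
```

View pics/w4.png

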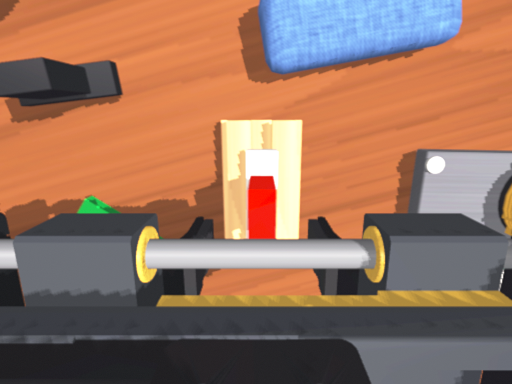

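The crop-free wrist view shows the red grip at px (262,208), square between the open fingers, with the white crossbar at (261,163) in the wooden cradle. Down and grip.

Request:
jog_arm(series="0.4 -0.03 0.04 0.4 0 0.009 0.005; 0.4 0 0 0.5 0 0 0; 0.4 0 0 0.5 0 0 0; 0.4 0 0 0.4 0 0 0; 0.4 0 0 0.15 0 0 0; 1 0 0 0 0 0 0; 1 0 0 0 0 0 0; 1 0 0 0 0 0 0; 1 0 0 0 0 0 0; 1 0 0 0 0 0 0; 1 0 0 0 0 0 0; 1 0 0 0 0 0 0", squeeze=45)

```text
t: 25.87
ee_pos: [0.4775, -0.3445, 0.0118]
orientation: [[-0.965, 0.261, 0.002], [0.261, 0.965, 0.002], [-0.002, 0.002, -1.0]]
contact_force: [0.0, -1.8, 4.2]
opening: 0.0194
grasp_force: 45.0
```

Request:
jog_arm(series="1 0 0 0 0 0 0; 1 0 0 0 0 0 0")

```text
t: 26.03
ee_pos: [0.4775, -0.3445, 0.0118]
orientation: [[-0.965, 0.261, 0.002], [0.261, 0.965, 0.002], [-0.002, 0.002, -1.0]]
contact_force: [-2.1, -1.3, 6.4]
opening: 0.0195
grasp_force: 45.0
```

Run:
```python
from h import *
plan([.4755,-.3455,.064],ori(np.radians(-15.0)))
```

```text
t 26.03 tcp [ 477.5 -344.5   11.8] F [-2.1 -1.3  6.4] open 19.5 gf 45.0 j [  7.  23.  30. 105. -14.  56. 118.]
 rot [ 0.002  0.002 -0.002] shift pre-rot [ 0.042 -0.036  0.049] post-rot [ 0.042 -0.036  0.049]
```

Request:
jog_arm(series="1 0 0 -0.2 0 0 0; 1 0 0 -0.4 0 0 0; 1 0 0 -0.6 0 0 0; 1 0 0 -0.7 0 0 0; 1 0 0 -0.3 0 0 0; 1 0 0 0 0 0 0")

```text
t: 26.53
ee_pos: [0.4786, -0.3449, 0.1019]
orientation: [[-0.965, 0.261, 0.005], [0.261, 0.965, 0.001], [-0.005, 0.002, -1.0]]
contact_force: [0.1, -0.1, -2.8]
opening: 0.0197
grasp_force: 45.0
```

Run:
```python
from h import *
plan([.5460,-.109,.155],ori(np.radians(-24)))
```

```text
t 26.53 tcp [ 478.6 -344.9  101.9] F [ 0.1 -0.1 -2.8] open 19.7 gf 45.0 j [  5.  17.  32. 100. -10.  65. 115.]
 rot [0.003 0.005 0.155] shift pre-rot [-0.089  6.134  0.043] post-rot [0.86  6.074 0.027]
```

Request:
jog_arm(series="1 0 0 0 0.003 0.005 0.078; 1 0 0 0 0 0 0.077; 1 0.09 0.6 0 0 0 0; 1 0.09 0.6 0 0 0 0; 1 0.09 0.6 0 0 0 0; 1 0.09 0.6 0 0 0 0; 1 0.09 0.6 0 0 0 0; 1 0.09 0.6 0 0 0 0; 1 0.09 0.6 0 0 0 0; 1 0.08 0.6 0 0 0 0; 1 0.08 0.6 0 0 0 0; 1 0.08 0.6 0 0 0 0")

```text
t: 27.53
ee_pos: [0.542, -0.1091, 0.0972]
orientation: [[-0.914, 0.406, -0.007], [0.406, 0.914, 0.002], [0.007, -0.001, -1.0]]
contact_force: [0.4, 0.2, -1.7]
opening: 0.0196
grasp_force: 45.0
```

Request:
jog_arm(series="1 0 0.07 0 0 0 0; 1 0 0 0 0 0 0")

```text
t: 27.7
ee_pos: [0.5435, -0.1057, 0.0973]
orientation: [[-0.915, 0.403, -0.007], [0.403, 0.915, 0.002], [0.007, -0.001, -1.0]]
contact_force: [-0.8, -1.0, -2.8]
opening: 0.0194
grasp_force: 45.0
```

```bash
cat > r.py <<'E'
from h import *
from workcell import vision,arm
plan([.5460,-.109,.155],ori(np.radians(-24)))
s=arm.state();f=vision.grab_frame("wrist"); pickle.dump((f,s),open("f9.pkl","wb"))
C=np.array(s["orientation"]);p=np.array(s["ee_pos"])
P=cloud(f);hsv=cv2.cvtColor(f["pixels"],cv2.COLOR_RGB2HSV);H,S,V=[hsv[...,i] for i in range(3)]
t=(P-p)@C; tx,ty,tz=[t[...,i] for i in range(3)]   # tool frame, from reported TCP
near=(abs(tx)<.06)&(abs(ty)<.03)&(tz<0)
for nm,m in (("red",near&((H<6)|(H>174))&(S>140)),("bar",near&(S<60)&(V>100)&(tz>-.04)&(tz<-.005))):
    for b,a,c in blobs(m,40): print(nm,a,np.round(c),"tool x pct",np.round(np.percentile(tx[b],[1,50,99])*1000,1),"y",np.round(np.percentile(ty[b],[1,50,99])*1000,1),"z",np.round(np.percentile(tz[b],[1,50,99])*1000,1))
D=P-[.5455,-.109,0]; rr=np.hypot(D[...,0],D[...,1])
m=(rr<.05)&(H>15)&(H<35)&(S>120)&(P[...,2]>.033)&(P[...,2]<.048)
print("ring",m.sum(),rect(P[m]))
v,u=np.mgrid[:384,:512]; Q=onplane(f,np.c_[u.ravel(),v.ravel()],.040).reshape(384,512,3)
d=Q-[.5455,-.109,0]; hm=(np.hypot(d[...,0],d[...,1])<.036)&(V<80)
for b,a,c in blobs(hm,15): print("hole",a,np.round(c),rect(Q[b]))
cv2.imwrite("pics/w5.png",f["pixels"][:,:,::-1])
E
python3 r.py
```

```text
t 27.7 tcp [ 543.5 -105.7   97.3] F [-0.8 -1.  -2.8] open 19.4 gf 45.0 j [-16.  13.  26. 105.  -6.  65.  78.]
 rot [-0.001 -0.007  0.004] shift pre-rot [-0.089 -0.052 -0.088] post-rot [-0.09  -0.051 -0.088]
red 1764 [260. 218.] tool x pct [13.5 20.1 20.7] y [-10.7  -1.1   8.5] z [-71.9 -63.7 -24.9]
red 1154 [260. 281.] tool x pct [-13.7  -6.9  -0.6] y [-10.7  -1.1   8.8] z [-74.1 -70.7 -69.4]
bar 1775 [260. 179.] tool x pct [11.2 30.  40.5] y [-13.7  -1.1  11.8] z [-22.9 -20.8 -16.1]
ring 2235 (array([ 537.1, -107. ]), array([76.2, 60.1]), 68.6)
hole 109 [232. 223.] (array([ 557.1, -140.3]), array([ 9.7, 11.5]), 59.2)
hole 73 [288. 222.] (array([575. , -94.7]), array([ 7. , 11.5]), 15.1)
```

View pics/w5.png

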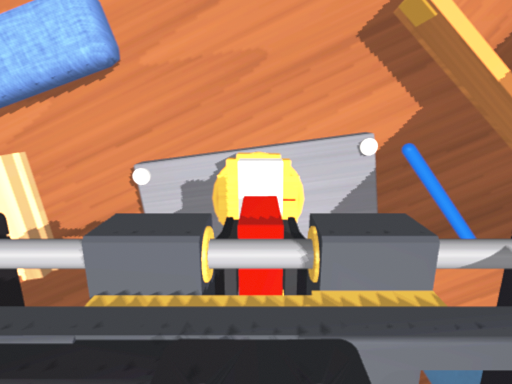

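Run:
```python
from h import *
for n in ("f9","f7"):
    o=pickle.load(open(n+".pkl","rb")); f=o[0] if isinstance(o,tuple) else o
    P=cloud(f);hsv=cv2.cvtColor(f["pixels"],cv2.COLOR_RGB2HSV);H,S,V=[hsv[...,i] for i in range(3)]
    D=P-[.5455,-.109,0]; rr=np.hypot(D[...,0],D[...,1])
    m=(rr<.05)&(H>15)&(H<35)&(S>120)&(P[...,2]>.034)&(P[...,2]<.048)
    m=max(blobs(m),key=lambda t:t[1])[0]
    v,u=np.where(m); Q=onplane(f,np.c_[u,v],.040)
    print(n,"depth",cv2.minEnclosingCircle((P[m][:,:2]*1000).astype(np.float32)),"ray",cv2.minEnclosingCircle((Q[:,:2]*1000).astype(np.float32)))
    if n=="f9":
        s=o[1];C=np.array(s["orientation"]);p=np.array(s["ee_pos"]);t=(P-p)@C
        r=((H<6)|(H>174))&(S>140)&(abs(t[...,0])<.06)&(abs(t[...,1])<.03)
        print("spanner centre camera xy", (p+C@[.0004,-.0011,-.05])[:2]*1000)
```

```text
f9 depth ((535.0010986328125, -113.35618591308594), 38.530906677246094) ray ((535.5587158203125, -112.45895385742188), 38.06914520263672)
spanner centre camera xy [ 543.08250285 -106.61647922]
f7 depth ((545.7911987304688, -109.64946746826172), 42.36460494995117) ray ((544.8007202148438, -109.32223510742188), 42.16632843017578)
```

Run:
```python
from h import *
fs=pickle.load(open("f0.pkl","rb"))
for n,f in fs.items():
    v,u=np.mgrid[:384,:512]; Q=onplane(f,np.c_[u.ravel(),v.ravel()],.040).reshape(384,512,3)
    r=np.hypot(Q[...,0]-.5459,Q[...,1]+.1085); g=f["pixels"].astype(float).sum(-1)
    w=np.clip(420-g,0,None)*(r<.036); hs=[]
    for b,a,c in blobs(w>60,4):
        k=cv2.dilate(b.astype(np.uint8),np.ones((3,3)))*w; q=(Q*k[...,None]).sum((0,1))/k.sum(); hs.append(q); print(n,a,np.round(q*1000,1),k.sum())
    if len(hs)==2: d=hs[1]-hs[0]; print(" mid",(hs[0]+hs[1])/2,"ang",np.degrees(np.arctan2(d[1],d[0])),np.linalg.norm(d))
    hsv=cv2.cvtColor(f["pixels"],cv2.COLOR_RGB2HSV);m=(r<.055)&(hsv[...,0]>15)&(hsv[...,0]<33)&(hsv[...,1]>80)
    m=max(blobs(m),key=lambda t:t[1])[0]; cc=max(cv2.findContours(m.astype(np.uint8),cv2.RETR_EXTERNAL,cv2.CHAIN_APPROX_NONE)[0],key=len)[:,0]
    E=cv2.fitEllipse((onplane(f,cc,.040)[:,:2]*1000).astype(np.float32)); print(" ring ell",E)
```

```text
scene 4 [521.2 -95.8  40. ] 579.0
scene 6 [ 570.7 -118.3   40. ] 819.0
 mid [ 0.54593053 -0.10706563  0.04      ] ang -24.432932164967816 0.05430812893964568
 ring ell ((546.949951171875, -109.22136688232422), (77.34794616699219, 87.61924743652344), 54.669986724853516)
top 8 [ 570.3 -119.2   40. ] 1616.0
top 9 [521.2 -96.5  40. ] 1922.0
 mid [ 0.54576268 -0.10784168  0.04      ] ang 155.23455519772656 0.053992716567223785
 ring ell ((545.7430419921875, -108.29533386230469), (75.31050872802734, 78.29241943359375), 67.77384185791016)
```

Run:
```python
from h import *
plan([.546,-.1077,.045],ori(np.radians(-24.6)),tcp=True)
```

```text
t 27.75 tcp [ 543.2 -107.6   97.6] F [-0.8  0.1 -1.4] open 19.8 gf 45.0 j [-16.  13.  26. 105.  -6.  65.  78.]
 rot [-0.002 -0.007  0.012] shift pre-rot [-0.074  0.028  1.314] post-rot [-0.065  0.027  1.315]
```

Request:
jog_arm(series="1 -0.065 0.027 0.3 -0.002 -0.007 0.012; 1 0 0 0.35 0 0 0; 1 0 0 0.35 0 0 0; 1 0 0 0.2 0 0 0; 1 0 0 0 0 0 0; 1 0 0 0 0 0 0")

```text
t: 28.25
ee_pos: [0.5462, -0.1091, 0.0507]
orientation: [[-0.908, 0.419, 0.001], [0.419, 0.908, -0.0], [-0.001, 0.001, -1.0]]
contact_force: [-0.1, -1.4, -2.3]
opening: 0.0195
grasp_force: 45.0
```

Run:
```python
from h import *
plan([.546,-.1077,.0425],ori(np.radians(-24.6)),tcp=True)
```

```text
t 28.25 tcp [ 546.2 -109.1   50.7] F [-0.1 -1.4 -2.3] open 19.5 gf 45.0 j [-15.  16.  26. 107.  -8.  59.  79.]
 rot [ 0.001  0.001 -0.003] shift pre-rot [0.02  0.029 0.204] post-rot [0.019 0.029 0.204]
```

Request:
jog_arm(series="1 0.02 0.03 0.15 0 0 -0.003; 1 0 0 0 0 0 0; 1 0 0 0.1 0 0 0; 1 0 0 0 0 0 0")

```text
t: 28.58
ee_pos: [0.5465, -0.1066, 0.0407]
orientation: [[-0.91, 0.415, 0.002], [0.415, 0.91, 0.0], [-0.002, 0.001, -1.0]]
contact_force: [-0.3, 0.5, -2.2]
opening: 0.0199
grasp_force: 45.0
```

Request:
jog_arm(series="1 0 0 0.05 0 0 0; 1 0 0 0.05 0 0 0; 1 0 0 0 0 0 0")

```text
t: 28.83
ee_pos: [0.5465, -0.1067, 0.0367]
orientation: [[-0.91, 0.415, 0.002], [0.415, 0.91, 0.0], [-0.002, 0.001, -1.0]]
contact_force: [-1.3, 0.1, -1.5]
opening: 0.0194
grasp_force: 45.0
```

Request:
jog_arm(series="1 0 0 0.05 0 0 0; 1 0 0 0 0 0 0")

```text
t: 29.0
ee_pos: [0.5465, -0.1067, 0.0348]
orientation: [[-0.91, 0.415, 0.002], [0.415, 0.91, 0.0], [-0.002, 0.001, -1.0]]
contact_force: [-0.3, 0.6, -2.4]
opening: 0.02
grasp_force: 45.0
```

Request:
jog_arm(series="1 0 0 0.06 0 0 0; 1 0 0 0 0 0 0")

```text
t: 29.17
ee_pos: [0.5465, -0.1067, 0.0322]
orientation: [[-0.91, 0.415, 0.002], [0.415, 0.91, 0.0], [-0.002, 0.001, -1.0]]
contact_force: [0.5, 0.0, -2.8]
opening: 0.0197
grasp_force: 45.0
```

Request:
jog_arm(series="1 0 0 0.05 0 0 0; 1 0 0 0 0 0 0")

```text
t: 29.33
ee_pos: [0.5465, -0.1067, 0.0303]
orientation: [[-0.91, 0.415, 0.002], [0.415, 0.91, 0.0], [-0.002, 0.001, -1.0]]
contact_force: [0.0, -0.9, -1.7]
opening: 0.0196
grasp_force: 45.0
```

Request:
jog_arm(series="1 0 0 0.025 0 0 0; 1 0 0 0 0 0 0")

```text
t: 29.5
ee_pos: [0.5468, -0.1068, 0.0298]
orientation: [[-0.91, 0.415, 0.003], [0.415, 0.91, 0.0], [-0.002, 0.001, -1.0]]
contact_force: [-1.0, -0.7, -1.2]
opening: 0.0198
grasp_force: 45.0
```

Request:
jog_arm(series="1 0 0 0 0 0 0; 1 0 0 0 0 0 0.08; 1 0 0 0 0 0 0.08; 1 0 0 0 0 0 0.08; 1 0 0 0 0 0 0.08; 1 0 0 0 0 0 0.08; 1 0 0 0 0 0 0.08; 1 0 0 0 0 0 0.08; 1 0 0 0 0 0 0.08; 1 0 0 0 0 0 0.08; 1 0 0 0 0 0 0.08; 1 0 0 0 0 0 0", squeeze=60)

```text
t: 30.5
ee_pos: [0.5467, -0.1074, 0.0298]
orientation: [[-0.333, 0.943, 0.003], [0.943, 0.333, -0.0], [-0.001, 0.002, -1.0]]
contact_force: [-1.3, -2.2, 0.3]
opening: 0.02
grasp_force: 60.0
```

Run:
```python
from h import *
from workcell import arm
s=arm.state();print(s["ft_torque"])
plan([.546,-.1077,.0298],ori(np.radians(-24.6)),tcp=True)
```

```text
[-0.5347475   0.17673094 -0.00560241]
t 30.5 tcp [ 546.7 -107.4   29.8] F [-1.3 -2.2  0.3] open 20.0 gf 60.0 j [-22.  18.  33. 109. -12.  56.  36.]
 rot [ 0.002  0.002 -0.802] shift pre-rot [-0.002 -0.019 -0.001] post-rot [ 0.012 -0.015 -0.001]
```

Request:
jog_arm(series="1 0 0 0 0 0 0.06; 1 0 0 0 0 0 0.06; 1 0 0 0 0 0 0.06; 1 0 0 0 0 0 0")

```text
t: 30.83
ee_pos: [0.5469, -0.1072, 0.0298]
orientation: [[-0.162, 0.987, 0.003], [0.987, 0.162, -0.0], [-0.001, 0.003, -1.0]]
contact_force: [0.5, -2.0, -0.7]
opening: 0.0196
grasp_force: 60.0
```

```bash
cat > q.py <<'E'
from h import *
from workcell import arm
s=arm.state();print(np.round(s["ft_torque"],2))
plan([.546,-.1077,.0298],ori(np.radians(-24.6)),tcp=True)
E
python3 q.py
```

```text
[-0.56  0.06  0.04]
t 30.83 tcp [ 546.9 -107.2   29.8] F [ 0.5 -2.  -0.7] open 19.6 gf 60.0 j [-23.  18.  35. 109. -13.  57.  27.]
 rot [ 0.002  0.002 -0.979] shift pre-rot [-0.008 -0.025 -0.001] post-rot [ 0.016 -0.021 -0.001]
```

Request:
jog_arm(series="1 0 0 0 0 0 0.05; 1 0 0 0 0 0 0.05; 1 0 0 0 0 0 0")

```text
t: 31.08
ee_pos: [0.547, -0.1071, 0.0298]
orientation: [[-0.064, 0.998, 0.003], [0.998, 0.064, -0.0], [-0.0, 0.003, -1.0]]
contact_force: [0.7, -2.7, -0.4]
opening: 0.0199
grasp_force: 60.0
```

```bash
python3 q.py
```

```text
[-0.61 -0.09  0.06]
t 31.08 tcp [ 547.  -107.1   29.8] F [ 0.7 -2.7 -0.4] open 19.9 gf 60.0 j [-24.  19.  36. 109. -13.  57.  21.]
 rot [ 0.003  0.002 -1.077] shift pre-rot [-0.013 -0.027 -0.001] post-rot [ 0.018 -0.024 -0.001]
```

Request:
jog_arm(series="1 0 0 0 0 0 0.05; 1 0 0 0 0 0 0.05; 1 0 0 0 0 0 0")

```text
t: 31.33
ee_pos: [0.5472, -0.1071, 0.0298]
orientation: [[0.034, 0.999, 0.003], [0.999, -0.034, -0.001], [-0.0, 0.003, -1.0]]
contact_force: [1.1, -4.1, -0.8]
opening: 0.0195
grasp_force: 60.2
```

```bash
python3 q.py
```

```text
[-0.98 -0.38  0.72]
t 31.33 tcp [ 547.2 -107.1   29.8] F [ 1.1 -4.1 -0.8] open 19.5 gf 60.2 j [-25.  19.  37. 109. -13.  57.  16.]
 rot [ 0.003  0.002 -1.176] shift pre-rot [-0.016 -0.029 -0.001] post-rot [ 0.02  -0.026 -0.001]
```

Request:
jog_arm(series="1 0 0 0 0 0 0.05; 1 0 0 0 0 0 0.03; 1 0 0 0 0 0 0")

```text
t: 31.58
ee_pos: [0.5471, -0.1066, 0.0299]
orientation: [[0.111, 0.994, 0.003], [0.994, -0.111, -0.0], [0.0, 0.003, -1.0]]
contact_force: [0.8, -2.7, 1.1]
opening: 0.0203
grasp_force: 62.9
```

```bash
python3 q.py
```

```text
[-0.7  -0.11  1.61]
t 31.58 tcp [ 547.1 -106.6   29.9] F [ 0.8 -2.7  1.1] open 20.3 gf 62.9 j [-26.  19.  38. 109. -14.  57.  12.]
 rot [ 0.003  0.002 -1.253] shift pre-rot [-0.03  -0.024  0.001] post-rot [ 0.013 -0.036  0.001]
```

Request:
jog_arm(series="1 0 0 0 0 0 -0.05; 1 0 0 0 0 0 -0.05; 1 0 0 0 0 0 -0.03; 1 0 0 0 0 0 0; 1 0 0 0 0 0 0")

```text
t: 32.0
ee_pos: [0.5469, -0.1063, 0.0298]
orientation: [[-0.014, 1.0, 0.003], [1.0, 0.014, 0.001], [0.001, 0.003, -1.0]]
contact_force: [0.0, -0.1, 3.0]
opening: 0.0199
grasp_force: 59.4
```

```bash
python3 q.py
```

```text
[0.1  0.05 0.02]
t 32.0 tcp [ 546.9 -106.3   29.8] F [ 0.  -0.1  3. ] open 19.9 gf 59.4 j [-25.  19.  37. 109. -13.  57.  19.]
 rot [ 3.000e-03  1.000e-03 -1.127e+00] shift pre-rot [-0.035 -0.022  0.001] post-rot [ 0.005 -0.041  0.001]
```

Request:
jog_arm(series="1 0 0 -0.1 0 0 0; 1 0 0 -0.1 0 0 0; 1 0 0 -0.2 0 0 0; 1 0 0 -0.4 0 0 0; 1 0 0 -0.5 0 0 0; 1 0 0 -0.5 0 0 0; 1 0 0 0 0 0 0")

```text
t: 32.58
ee_pos: [0.5487, -0.1074, 0.1058]
orientation: [[-0.012, 1.0, 0.008], [1.0, 0.012, 0.0], [0.0, 0.008, -1.0]]
contact_force: [1.6, 0.5, -1.7]
opening: 0.0195
grasp_force: 59.4
```

Request:
jog_arm(series="1 0 0 0 0 0 -0.1; 1 0 0 0 0 0 -0.12; 1 0 0 0 0 0 -0.12; 1 0 0 0 0 0 -0.12; 1 0 0 0 0 0 -0.12; 1 0 0 0 0 0 -0.12; 1 0 0 0 0 0 -0.12; 1 0 0 0 0 0 -0.12; 1 0 0 0 0 0 -0.12; 1 0 0 0 0 0 -0.12; 1 0 0 0 0 0 -0.1; 1 0 0 0 0 0 0")

```text
t: 33.58
ee_pos: [0.546, -0.1068, 0.1012]
orientation: [[-0.963, 0.27, 0.002], [0.27, 0.963, 0.0], [-0.002, 0.001, -1.0]]
contact_force: [0.1, 0.5, -1.2]
opening: 0.0195
grasp_force: 59.4
```

Run:
```python
from h import *
M=np.array([[-.965,.261,0],[.261,.965,0],[0,0,-1.]])
plan([.4775,-.3445,.075],M,tcp=True)
```

```text
t 33.58 tcp [ 546.  -106.8  101.2] F [ 0.1  0.5 -1.2] open 19.5 gf 59.4 j [-18.  12.  28. 105.  -7.  64.  87.]
 rot [ 0.001  0.002 -0.009] shift pre-rot [ 0.048 -6.186  0.65 ] post-rot [ 0.102 -6.183  0.655]
```

Request:
jog_arm(series="1 0.01 -0.62 0 0 0.002 -0.009; 1 0.01 -0.62 0 0 0 0; 1 0.01 -0.62 0 0 0 0; 1 0.01 -0.62 0 0 0 0; 1 0.01 -0.62 0 0 0 0; 1 0.01 -0.62 0 0 0 0; 1 0.01 -0.62 0 0 0 0; 1 0.01 -0.62 0 0 0 0; 1 0.01 -0.62 0.1 0 0 0; 1 0.01 -0.6 0.2 0 0 0; 1 0 0 0 0 0 0; 1 0 0 0 0 0 0")

```text
t: 34.58
ee_pos: [0.4753, -0.3451, 0.0887]
orientation: [[-0.962, 0.272, -0.001], [0.272, 0.962, 0.001], [0.001, 0.001, -1.0]]
contact_force: [0.7, -0.0, -2.2]
opening: 0.0198
grasp_force: 59.4
```

Run:
```python
from h import *
M=np.array([[-.965,.261,0],[.261,.965,0],[0,0,-1.]])
plan([.4775,-.3445,.05],M,tcp=True)
from workcell import vision,arm
s=arm.state();f=vision.grab_frame("wrist");C=np.array(s["orientation"]);p=np.array(s["ee_pos"])
P=cloud(f);hsv=cv2.cvtColor(f["pixels"],cv2.COLOR_RGB2HSV);H,S,V=[hsv[...,i] for i in range(3)]
t=(P-p)@C
near=(abs(t[...,0])<.06)&(abs(t[...,1])<.03)&(t[...,2]<0)
for nm,m in (("red",near&((H<6)|(H>174))&(S>140)),("bar",near&(S<60)&(V>100)&(t[...,2]>-.04)&(t[...,2]<-.005))):
    for b,a,c in blobs(m,40): print(nm,a,np.round(np.percentile(t[b],[1,50,99],axis=0)*1000,1).tolist(),rect(t[b]))
```

```text
t 34.58 tcp [ 475.3 -345.1   88.7] F [ 0.7 -0.  -2.2] open 19.8 gf 59.4 j [  2.  18.  36. 101. -12.  64. 116.]
 rot [ 0.001 -0.001 -0.011] shift pre-rot [-0.049  0.029  0.966] post-rot [-0.048  0.029  0.966]
red 1726 [[13.7, -11.0, -71.7], [19.8, -1.4, -63.5], [20.5, 8.3, -25.1]] (array([16.8, -2.7]), array([23.4,  9.6]), 79.4)
red 1151 [[-13.5, -10.6, -74.3], [-6.9, -1.0, -70.7], [-0.6, 8.9, -69.4]] (array([-6.5, -0.6]), array([14.5, 20.3]), 0.4)
bar 1790 [[11.5, -14.0, -23.0], [29.8, -1.3, -20.6], [40.2, 11.3, -11.5]] (array([23.8, -1.2]), array([26. , 33.1]), 88.7)
```

Request:
jog_arm(series="1 -0.05 0.03 0.3 0 0 -0.011; 1 0 0 0.4 0 0 0; 1 0 0 0.4 0 0 0; 1 0 0 0.3 0 0 0; 1 0 0 0.2 0 0 0; 1 0 0 0 0 0 0; 1 0 0 0 0 0 0")

```text
t: 35.22
ee_pos: [0.4793, -0.3429, 0.0251]
orientation: [[-0.967, 0.255, 0.0], [0.255, 0.967, 0.001], [-0.0, 0.001, -1.0]]
contact_force: [-0.6, -0.8, -2.2]
opening: 0.0198
grasp_force: 59.4
```

Run:
```python
from h import *
M=np.array([[-.965,.261,0],[.261,.965,0],[0,0,-1.]])
plan([.4775,-.3445,.0118],M,tcp=True)
```

```text
t 35.22 tcp [ 479.3 -342.9   25.1] F [-0.6 -0.8 -2.2] open 19.8 gf 59.4 j [  3.  23.  34. 104. -15.  58. 119.]
 rot [0.001 0.    0.007] shift pre-rot [ 0.033 -0.051  0.333] post-rot [ 0.033 -0.051  0.333]
```

Request:
jog_arm(series="1 0.035 -0.05 0 0 0 0.006; 1 0 0 0.15 0 0 0; 1 0 0 0.12 0 0 0; 1 0 0 0 0 0 0; 1 0 0 0 0 0 0")

```text
t: 35.63
ee_pos: [0.477, -0.3446, 0.0141]
orientation: [[-0.965, 0.261, -0.0], [0.261, 0.965, 0.001], [0.0, 0.001, -1.0]]
contact_force: [-0.6, -0.3, -2.0]
opening: 0.0196
grasp_force: 59.4
```

Request:
jog_arm(series="1 0 0 0.04 0 0 0; 1 0 0 0 0 0 0")

```text
t: 35.8
ee_pos: [0.4772, -0.3448, 0.0128]
orientation: [[-0.965, 0.261, 0.001], [0.261, 0.965, 0.001], [-0.0, 0.001, -1.0]]
contact_force: [0.0, 0.1, -2.3]
opening: 0.0198
grasp_force: 59.4
```

Request:
jog_arm(series="1 0 0 0.025 0 0 0; 1 0 0 0 0 0 0")

```text
t: 35.97
ee_pos: [0.4773, -0.3449, 0.012]
orientation: [[-0.965, 0.261, 0.001], [0.261, 0.965, 0.001], [-0.001, 0.001, -1.0]]
contact_force: [0.6, -1.1, -1.8]
opening: 0.0197
grasp_force: 59.4
```

Run:
```python
from h import *
M=np.array([[-.965,.261,0],[.261,.965,0],[0,0,-1.]])
plan([.4775,-.3445,.0118],M,tcp=True)
```

```text
t 35.97 tcp [ 477.3 -344.9   12. ] F [ 0.6 -1.1 -1.8] open 19.7 gf 59.4 j [  4.  23.  34. 105. -16.  56. 119.]
 rot [0.001 0.001 0.   ] shift pre-rot [-0.003  0.01   0.004] post-rot [-0.003  0.01   0.004]
```

Request:
jog_arm(series="1 0 0 0.02 0 0 0; 1 0 0 0 0 0 0; 0.6 0 0 0 0 0 0; 0.5 0 0 0 0 0 0; 0.5 0 0 0 0 0 0; 0.5 0 0 -0.2 0 0 0; 0.5 0 0 -0.5 0 0 0; 0.5 0 0 -0.7 0 0 0; 0.5 0 0 -0.8 0 0 0; 0.5 0 0 -0.8 0 0 0; 0.5 0 0 -0.6 0 0 0; 0.5 0 0 0 0 0 0")

```text
t: 36.97
ee_pos: [0.4793, -0.347, 0.1612]
orientation: [[-0.965, 0.261, 0.008], [0.261, 0.965, -0.003], [-0.008, -0.0, -1.0]]
contact_force: [1.1, -0.7, 0.4]
opening: 0.0435
grasp_force: 0.0
```

Run:
```python
from h import *
from workcell import vision
plan([.5675,.2734,.44],ori(CASE-np.pi/2))
fs={n:vision.grab_frame(n) for n in ("scene","wrist","top")}; pickle.dump(fs,open("f10.pkl","wb"))
f=fs["scene"];P=cloud(f);c,s=np.cos(CH),np.sin(CH);D=P-[.647,-.1375,0]
cv2.imwrite("pics/s2.png",np.hstack([cv2.resize(f["pixels"][130:300,120:320,::-1],(400,340)),cv2.resize(fs["wrist"]["pixels"][:,:,::-1],(400,340))]))
v,u=np.mgrid[:384,:512]; Q=onplane(f,np.c_[u.ravel(),v.ravel()],.040).reshape(384,512,3)
r=np.hypot(Q[...,0]-.5459,Q[...,1]+.1078); g=f["pixels"].astype(float).sum(-1); w=np.clip(420-g,0,None)*(r<.036); hs=[]
for b,a,cc in blobs(w>60,3):
    k=cv2.dilate(b.astype(np.uint8),np.ones((3,3)))*w; q=(Q*k[...,None]).sum((0,1))/k.sum(); hs.append(q); print(a,np.round(q*1000,1))
if len(hs)==2: d=hs[1]-hs[0]; print("ring ang",np.degrees(np.arctan2(d[1],d[0])))
```

```text
t 36.97 tcp [ 479.3 -347.   161.2] F [ 1.1 -0.7  0.4] open 43.5 gf 0.0 j [  1.  14.  37.  96.  -9.  72. 114.]
 rot [0.003 0.008 0.905] shift pre-rot [ 1.877 15.544 -5.638] post-rot [13.415  8.09  -5.615]
3 [543.9 -80.3  40. ]
4 [ 548.1 -134.2   40. ]
ring ang -85.47171321292925
```

View pics/s2.png

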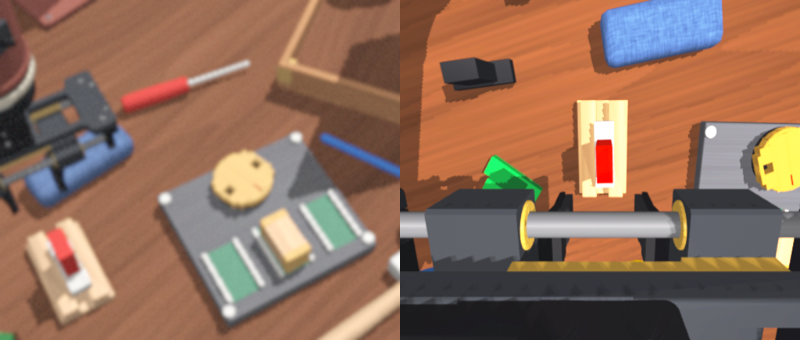

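The scene half shows the spanner back in its cradle (65,250), the ring turned (holes at (230,190) and (257,162)) and the blank in the middle channel (285,240). I'll measure the blank's pose again in case it was knocked.

```bash
cat > b.py <<'E'
from h import *
import sys
fs=pickle.load(open(sys.argv[1],"rb"))
for n in ("top","scene"):
    f=fs[n];P=cloud(f);c,s=np.cos(CH),np.sin(CH)
    hsv=cv2.cvtColor(f["pixels"],cv2.COLOR_RGB2HSV);H,S,V=[hsv[...,i] for i in range(3)]
    def L(P): D=P-[.6472,-.1376,0]; return c*D[...,0]+s*D[...,1],-s*D[...,0]+c*D[...,1]
    v,u=np.mgrid[:384,:512]; Q=onplane(f,np.c_[u.ravel(),v.ravel()],.054).reshape(384,512,3)
    X,Y=L(P); XQ,YQ=L(Q)
    m=(abs(X)<.09)&(abs(Y)<.06)&(P[...,2]>.048)&(P[...,2]<.066)
    for b,a,cc in blobs(m,25): print(n,a,"ray rect",rect(np.stack([XQ[b],YQ[b]],-1)),"z",np.round(np.percentile(P[b][:,2],[3,50,97])*1000,1))
    Q2=onplane(f,np.c_[u.ravel(),v.ravel()],.020).reshape(384,512,3); X2,Y2=L(Q2)
    m=(abs(X2)<.08)&(abs(Y2)<.12)&(H>55)&(H<95)&(S>60)
    for b,a,cc in blobs(m,12): print("  green",a,rect(np.stack([X2[b],Y2[b]],-1)))
E
python3 b.py f10.pkl
```

```text
top 181 ray rect (array([2.7, 1.2]), array([66.7, 34. ]), 0.8) z [48.6 53.4 58.7]
  green 193 (array([-0.2, 72. ]), array([71.3, 34. ]), 0.0)
  green 194 (array([  0.5, -72.3]), array([71.5, 33.2]), 1.1)
  green 12 (array([-33.8,   1.2]), array([ 3.5, 32.3]), 1.6)
scene 358 ray rect (array([3. , 1.8]), array([68.9, 37.1]), 1.4) z [50.5 55.8 58.9]
  green 285 (array([-1.4, 74.8]), array([70.9, 30.8]), 0.4)
  green 335 (array([ -0.8, -70.3]), array([70.3, 31.8]), 0.1)
```

Request:
jog_arm(series="0.77 0 0 -0.8 0.003 0.008 0.113; 0.77 0 0 -0.8 0 0 0.113; 0.77 0 0 -0.8 0 0 0.113; 0.77 0 0 -0.8 0 0 0.113; 0.77 0 0 -0.8 0 0 0.113; 0.77 0 0 -0.6 0 0 0.113; 0.77 0 0 0 0 0 0.113; 0.77 0 0 0 0 0 0.113; 0.77 0 0 0 0 0 0")

```text
t: 37.87
ee_pos: [0.4782, -0.3448, 0.3381]
orientation: [[-0.387, 0.922, -0.01], [0.922, 0.387, 0.001], [0.005, -0.008, -1.0]]
contact_force: [-0.3, 0.3, -0.7]
opening: 0.0199
grasp_force: 0.0
```

Request:
jog_arm(series="0.77 0.75 0.45 0 0 0 0; 0.77 0.75 0.45 0 0 0 0; 0.77 0.75 0.45 0 0 0 0; 0.77 0.75 0.45 0 0 0 0; 0.77 0.75 0.45 0 0 0 0; 0.77 0.75 0.45 0 0 0 0; 0.77 0.75 0.45 0 0 0 0; 0.77 0.75 0.45 0 0 0 0; 0.77 0.75 0.45 0 0 0 0; 0.77 0.75 0.45 0 0 0 0; 0.77 0.75 0.45 0 0 0 0; 0.77 0.75 0.45 0 0 0 0")

```text
t: 38.87
ee_pos: [0.5353, 0.0725, 0.3378]
orientation: [[-0.396, 0.918, -0.01], [0.918, 0.396, 0.0], [0.004, -0.009, -1.0]]
contact_force: [0.7, -0.5, 0.2]
opening: 0.0199
grasp_force: 0.0
```

Run:
```python
from h import *
plan([.5668,.2730,.3362],ori(CASE-np.pi/2),tcp=True)
```

```text
t 38.87 tcp [535.3  72.5 337.8] F [ 0.7 -0.5  0.2] open 19.9 gf 0.0 j [-35.   4.  25.  85.  -2.  92.  13.]
 rot [-0.009 -0.004  0.006] shift pre-rot [4.289 2.711 0.032] post-rot [4.305 2.684 0.039]
```

Request:
jog_arm(series="0.77 0.72 0.45 0 -0.009 -0.004 0.006; 0.77 0.72 0.45 0 0 0 0; 0.77 0.72 0.45 0 0 0 0; 0.77 0.72 0.45 0 0 0 0; 0.77 0.72 0.45 0 0 0 0; 0.77 0.70 0.43 0 0 0 0; 0.77 0 0 0 0 0 0; 0.77 0 0 0 0 0 0")

```text
t: 39.53
ee_pos: [0.567, 0.2731, 0.3364]
orientation: [[-0.393, 0.919, -0.001], [0.919, 0.393, -0.002], [-0.001, -0.002, -1.0]]
contact_force: [1.0, -1.4, 0.7]
opening: 0.02
grasp_force: 0.0
```

Run:
```python
from h import *
from workcell import vision
plan([.5663,.2726,.2536],ori(CASE-np.pi/2),tcp=True)
f=vision.grab_frame("wrist");P=wc(cloud(f));hsv=cv2.cvtColor(f["pixels"],cv2.COLOR_RGB2HSV)
m=(abs(P[...,1])<.06)&(P[...,2]>.290)&(P[...,2]<.325)&(P[...,0]>.01)&(P[...,0]<.08)&(hsv[...,1]>100)
for b,a,c in blobs(m,40): print(a,np.round(c),rect(P[b]),np.round(np.percentile(P[b][:,2],[5,95])*1000))
from workcell import arm
print("tcp case",wc(np.array(arm.state()["ee_pos"]))*1000)
```

```text
t 39.53 tcp [567.  273.1 336.4] F [ 1.  -1.4  0.7] open 20.0 gf 0.0 j [-44.  15.  19.  73.  -5.  93.  -3.]
 rot [-0.002  0.001  0.003] shift pre-rot [-2.000e-03 -1.700e-02  2.071e+00] post-rot [-0.005 -0.022  2.071]
2159 [256. 171.] (array([29.3, 14.9]), array([33.4, 90.2]), 0.5) [294. 308.]
48 [258. 270.] (array([ 37.5, -56.6]), array([14.9,  4.6]), 2.5) [301. 308.]
tcp case [ 41.7903488   -1.84090426 337.28681598]
```

Request:
jog_arm(series="0.74 0 -0.02 0.3 0 0 0; 0.74 0 0 0.4 0 0 0; 0.74 0 0 0.4 0 0 0; 0.74 0 0 0.3 0 0 0; 0.74 0 0 0.2 0 0 0; 0.74 0 0 0 0 0 0", squeeze=25)

```text
t: 40.08
ee_pos: [0.5668, 0.2694, 0.2732]
orientation: [[-0.386, 0.922, -0.0], [0.922, 0.386, -0.001], [-0.001, -0.001, -1.0]]
contact_force: [-0.6, -0.6, 0.1]
opening: 0.0223
grasp_force: 0.0
```

Request:
jog_arm(series="0.74 0 0 0.2 0 0 0; 0.74 0 0 0.2 0 0 0; 0.74 0 0 0.07 0 0 0; 1 0 0 0 0 0 0; 1 0 0 0 0 0 0; 1 0 0 0 0 0 0; 1 0 0 0 0 0 0; 1 0 0 0 0 0 0")

```text
t: 40.75
ee_pos: [0.5671, 0.2706, 0.2565]
orientation: [[-0.387, 0.922, 0.002], [0.922, 0.387, 0.0], [-0.0, 0.002, -1.0]]
contact_force: [-2.9, -1.3, 1.7]
opening: 0.011
grasp_force: 25.0
```

Gripped. Now the reverse arc.

Request:
jog_arm(series="1 0 -0.26 0.12 0 0 0; 1 0 -0.26 0.13 0 0 0; 1 0 -0.25 0.14 0 0 0; 1 0 -0.24 0.15 0 0 0; 1 0 -0.24 0.16 0 0 0; 1 0 -0.23 0.17 0 0 0; 1 0 -0.22 0.18 0 0 0; 1 0 -0.22 0.19 0 0 0")

```text
t: 41.42
ee_pos: [0.4975, 0.2412, 0.2075]
orientation: [[-0.387, 0.922, 0.005], [0.922, 0.386, 0.002], [-0.0, 0.005, -1.0]]
contact_force: [1.9, 0.3, 3.1]
opening: 0.011
grasp_force: 25.0
```

Request:
jog_arm(series="1 0 -0.21 0.19 0 0 0; 1 0 -0.20 0.20 0 0 0; 1 0 -0.19 0.21 0 0 0; 1 0 -0.18 0.22 0 0 0; 1 0 -0.17 0.23 0 0 0; 1 0 -0.16 0.23 0 0 0; 1 0 -0.15 0.24 0 0 0; 1 0 -0.14 0.25 0 0 0; 1 0 0 0 0 0 0")

```text
t: 42.17
ee_pos: [0.4439, 0.2187, 0.1342]
orientation: [[-0.387, 0.922, 0.0], [0.922, 0.387, -0.0], [-0.001, 0.0, -1.0]]
contact_force: [-1.5, -0.3, -5.2]
opening: 0.0111
grasp_force: 25.0
```

Run:
```python
from h import *
plan([.4146,.2089,.0445],ori(CASE-np.pi/2),tcp=True)
```

```text
t 42.17 tcp [443.9 218.7 134.2] F [-1.5 -0.3 -5.2] open 11.1 gf 25.0 j [-47.   3.  16. 110.  -1.  68.  -8.]
 rot [ 0.     0.001 -0.004] shift pre-rot [ 0.06  -0.772  2.242] post-rot [ 0.062 -0.771  2.242]
```

Request:
jog_arm(series="1 0 -0.13 0.25 0 0 0; 1 0 -0.12 0.26 0 0 0; 1 0 -0.11 0.26 0 0 0; 1 0 -0.10 0.27 0 0 0; 1 0 -0.09 0.27 0 0 0; 1 0 -0.08 0.27 0 0 0; 1 0 -0.07 0.28 0 0 0; 1 0 -0.06 0.28 0 0 0; 1 0 0 0 0 0 0; 1 0 0 0.06 0 0 0; 1 0 0 0 0 0 0")

```text
t: 43.08
ee_pos: [0.4156, 0.2067, 0.0469]
orientation: [[-0.387, 0.922, -0.002], [0.922, 0.387, -0.002], [-0.001, -0.002, -1.0]]
contact_force: [-7.2, -2.9, -4.1]
opening: 0.0112
grasp_force: 25.0
```

Request:
jog_arm(series="1 0 0 0.05 0 0 0; 1 0 0 0 0 0 0")

```text
t: 43.25
ee_pos: [0.4155, 0.2067, 0.0458]
orientation: [[-0.387, 0.922, -0.002], [0.922, 0.387, -0.002], [-0.001, -0.003, -1.0]]
contact_force: [-11.4, -5.3, 7.1]
opening: 0.011
grasp_force: 25.0
```

Request:
jog_arm(series="1 0 -0.03 0.05 0 0 0; 1 0 0 0 0 0 0; 1 0 0 0.05 0 0 0; 1 0 0 0 0 0 0")

```text
t: 43.58
ee_pos: [0.4156, 0.2069, 0.0438]
orientation: [[-0.386, 0.922, -0.0], [0.922, 0.386, 0.0], [0.0, -0.0, -1.0]]
contact_force: [-16.0, -9.4, 28.3]
opening: 0.011
grasp_force: 25.0
```

Request:
jog_arm(series="0.77 0 0 0 0 0 0; 0.6 0 0 0 0 0 0; 0.5 0 0 0 0 0 0; 0.5 0 0 0 0 0 0; 0.5 0 0 -0.3 0 0 0; 0.5 0 0 -0.6 0 0 0; 0.5 0 0 -0.8 0 0 0; 0.5 0 0 -0.8 0 0 0; 0.5 0 0 -0.8 0 0 0; 0.5 0 0 -0.7 0 0 0; 0.5 0 0 0 0 0 0")

```text
t: 44.5
ee_pos: [0.4187, 0.2088, 0.2074]
orientation: [[-0.386, 0.922, 0.009], [0.922, 0.386, 0.006], [0.002, 0.011, -1.0]]
contact_force: [0.1, -0.3, -0.7]
opening: 0.0432
grasp_force: 0.0
```

```bash
python3 - <<'E'
from h import *
from workcell import vision
plan([.4146,.2089,.0445],ori(CASE-np.pi/2),tcp=True)
fs={n:vision.grab_frame(n) for n in ("scene","wrist","top")}; pickle.dump(fs,open("f11.pkl","wb"))
P=wc(cloud(fs["wrist"]));m=(P[...,2]>.09)&(P[...,2]<.115)&(abs(P[...,1])<.09)&(abs(P[...,0]+.122)<.03)
print("bar top z wrist",np.percentile(P[m][:,2],[50,95])*1000)
for n in ("scene","wrist"):
    P=wc(cloud(fs[n]));m=(abs(P[...,2]-.064)<.02)&(abs(P[...,1])<.13)&(abs(P[...,0])<.08); Q=P[m]
    k=np.linalg.lstsq(np.c_[Q,np.ones(len(Q))][:,[0,1,3]],Q[:,2],rcond=None)[0]; print(n,"lid plane slope x,y",k[:2],"z",k[2])
cv2.imwrite("pics/s3.png",cv2.resize(fs["scene"]["pixels"][:,:,::-1],(800,600)))
E
python3 b.py f11.pkl
```

```text
t 44.5 tcp [418.7 208.8 207.4] F [ 0.1 -0.3 -0.7] open 43.2 gf 0.0 j [-48.  -4.  15. 108.   1.  76. -10.]
 rot [ 0.011 -0.002 -0.005] shift pre-rot [ 0.034 -0.137  4.072] post-rot [ 0.042 -0.094  4.073]
bar top z wrist [101.53626588 103.15746669]
scene lid plane slope x,y [0.00069373 0.00203801] z 0.06469538437868363
wrist lid plane slope x,y [-0.00183748  0.00152179] z 0.06030326150792405
top 184 ray rect (array([2.5, 1.5]), array([66.6, 34. ]), 1.5) z [49.  53.7 59.6]
  green 193 (array([-0.2, 72. ]), array([71.3, 34. ]), 0.0)
  green 193 (array([  0.3, -72.5]), array([71.2, 33.6]), 0.2)
  green 12 (array([-33.8,   1.2]), array([ 3.5, 32.3]), 1.6)
scene 356 ray rect (array([2.8, 2.1]), array([68.4, 37.1]), 2.0) z [50.8 55.7 58.6]
  green 285 (array([-1.4, 74.8]), array([70.9, 30.8]), 0.4)
  green 337 (array([ -0.4, -70.3]), array([71.1, 31.8]), 0.1)
```

View pics/s3.png

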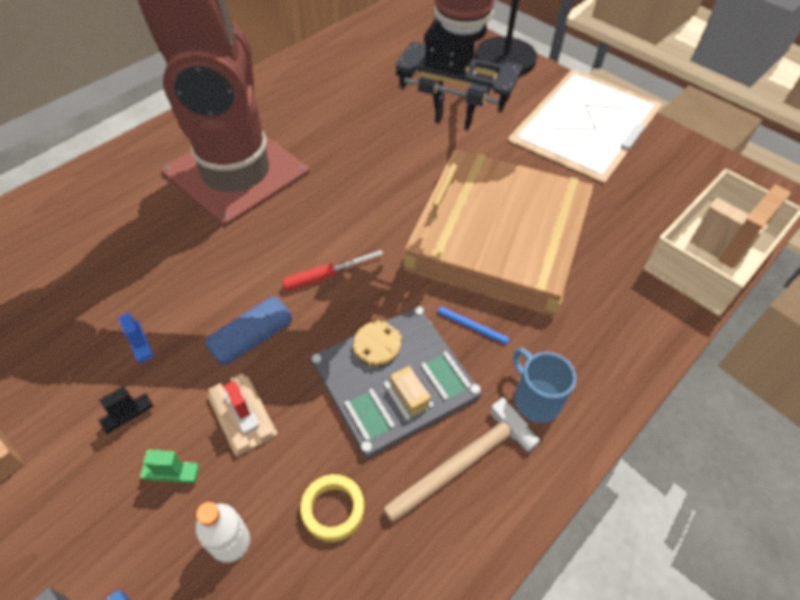

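The final scene shows the lid shut (bar back at its starting height), the blank in the middle channel at (410,390), the ring turned, and the spanner in its cradle at (238,408). Everything else is where it was, so I'm handing in.

```bash
python3 -c "
from workcell import arm
print(arm.finish_job())"
```

```text
the job is handed in; nothing more can be done
None
```

I handed the job in at about 44 s: only one blank was in the case, and it now lies in the middle channel, about 2.5 mm off centre lengthways but inside both ends. The clamp ring is turned clockwise to its stop, the spanner is back in its cradle, the case is shut, and nothing else looks moved; no verdict was shown.

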